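# Move the sprung-pin guard onto the open fan

## Robot

A 6-joint arm with a two-finger parallel gripper is mounted at the origin on the work surface. World frame = base frame: x ahead of the robot, y to its left, z up, the work surface at z = 0. Lengths are in m, angles in rad, forces in N, time in s.
With the tool pointing down it reaches from about 0.375 to 0.9 m from the base axis. Payload 3.1 kg.
Tool frame: the origin (TCP) lies at the very end of the fingers, on their centre line; the grasp point (between the pads) lies 19 mm behind it; z points along the fingers, y is the direction in which the jaws open and shut (so a half turn about z gives the same grasp; the last joint's range is limited). The gripper opens to 87 mm and grips with 3 to 60 N. Pads are 19 mm wide; open, the fingers measure 117 mm over their backs; the gripper's body (75 mm by 190 mm) begins 51 mm behind the grasp point.
Start: joints at [-1.286, 0.527, 1.433, -0, 1.181, -0.178], TCP at [0.279, -0.559, 0.223] pointing down, gripper open.
Joint ranges: [-3.08, 3.08], [-0.75, 2.2], [0.22, 2.44], [-1.43, 4.57], [0, 2.65], [-2.85, 2.85]. Speed limits (rad/s): [2.79, 2.79, 3.14, 3.14, 3.14, 3.14].

## Interface

Orientations are given as a unit quaternion [x, y, z, w].
In Python, from rig import robot, optics gives the robot as it stands.
- The arm moves only by the shell command python3 -m inch 'ROWS' [FORCE]. ROWS is JSON, a list of rows, each an object of numbers: "ax", "ay", "az": the turn, a rotation vector about the tool's x, y, z in rad; "dx", "dy", "dz": the shift along the tool's x, y, z in mm; "gripper": the opening in per cent of the stroke, from 0 (shut) to 100 (fully open). In form: [{"ax": .., "ay": .., "az": .., "dx": .., "dy": .., "dz": .., "gripper": ..}, ...]. A call has 1 to 8 rows; each row shifts and turns the commanded pose from where the row before left it, along the tool's axes as they then stand; what a row does not reach is not made up. A row lasts 1/10 s, in which the tool goes at most 50 mm and 8.59 degrees, less where a joint would pass 70% of its speed; a pose out of reach is approached as far as the arm can. A call with a gripper value outside its range is refused whole. The fingers move at their own pace and stop on an object; FORCE is the grip in N (left out, the last holds). Time passes only in rows, so rows that do not move let the fingers close. It gives the time, the measured TCP pose, the force and the opening at its end, in the units of the state.
- robot.get_obs(): the state, without advancing time (a new reading comes with each control period).
- optics.camera(name): name is "side" or "top" or "wrist"; returns a dict with "img" (384x512x3 uint8, red, green, blue), "depth" (384x512 float32, m along the optical axis (not along the pixel's ray), 0 where there is no reading), "camera_matrix" (3x3 intrinsics, pixels), "position" and "attitude" of the camera in the world. Camera axes: x right, y up, looking along -z (the intrinsics and any distortion apply to the point x, -y, -z); pixel columns grow to the right and rows downward; lengths in m; the calibration is good to about 2 mm. A picture is of the moment at which its call begins.
- robot.hand_in(): hands the job in, once; it reports no verdict.
The state is a dict: "time": time; "q": joint angles; "joint_velocities": joint speeds; "joint_torque": joint torques, N m; "position": TCP position; "tool_rot": TCP orientation; "ft_force": force on the tool from outside, world axes, zero at the start; "moment": the same for the moment, N m; "grip_width": finger opening in m.
Only numpy, scipy, OpenCV 4.12 (cv2) and the standard library are available. Lean on these libraries where they do the work, as an engineer would, in place of code of your own. Each camera call takes 0.05 s, during which the arm holds its last target.

## Task

The fan housing stands open while its guard sits on the empty housing. Pull back the empty housing's sprung pin so that the guard pops free, lift the guard off, then tuck its far edge under the lip of the fan housing and press it down flat until that housing's pin has snapped fully home over its near edge. Do not shove or knock over the jar, the screwdriver or the flat black box.

Things in the scene. Friction and masses are not known exactly. Their poses are not given: they have to be found in the camera images.
- empty_box: Fixed grey housing, 220 (x) x 132 (y) mm, z up. Origin on the bench under the middle of the guard's seat. Its ledge, on which the guard rests, is at z 70 mm: a recess x -73..72, y -58..58 with rims 8 mm high round an open cavity. Lip at the +x end, sprung pin and pull tab at the -x end, on y = 0. This one has nothing inside and wears the guard at the start.
- fan_box: Fixed grey housing, 220 (x) x 132 (y) mm, z up. Origin on the bench under the middle of the guard's seat. Its ledge, on which the guard rests, is at z 70 mm: a recess x -73..72, y -58..58 with rims 8 mm high round an open cavity. Lip at the +x end, sprung pin and pull tab at the -x end, on y = 0. This one holds a fan (hub, blades) and starts open.
- guard: Loose aluminium grille, about 0.3 kg, plate 140 (x) x 110 (y) x 6 mm; origin: underside's centre. Seated: origin 70 mm above the housing's, axes parallel. Black handle bar along y over the middle, 86 long, 14 x 14 mm, its middle 37 mm above the underside, open below between posts at y +-34. Pin drawn, the near edge pops up and, pin let go, stays up about 17 mm on the pin's slope (tilt 7 deg).
- guard_near (a point): Middle of the guard's near (-x) edge, on the underside (guard x -70 mm). The near end is a solid bar 30 mm deep (x -70..-40), with two lugs 14 mm high at y +-14..20, x -70..-58, that stand either side of the pin's nose.
- guard_far (a point): Middle of the guard's far (+x) edge, on the underside (guard x +70 mm). Far bar x 50..70; it goes under the lip.
- empty_tab (a point): Top centre of the empty housing's pull tab: upright black plate, 12 (along the pin, housing x) x 44 (y) x 53 mm, pin home: housing x -122..-110, top 55 mm above the ledge. On its guard side a finger has free room higher than 25 mm over the ledge.
- fan_tab (a point): Top centre of the same pull tab on the fan housing's pin.
- empty_lip (a point): Empty housing: middle of the free edge of its steel lip, on the lip's underside (x 57, z 82 mm in the housing's frame). The lip is 5 mm thick, runs the housing's full width and overhangs the recess by 15 mm, up to the back wall at x 72; gap below it 12 mm above the ledge.
- fan_lip (a point): Fan housing: middle of the free edge of its steel lip, on the lip's underside (x 57, z 82 mm in the housing's frame). The lip is 5 mm thick, runs the housing's full width and overhangs the recess by 15 mm, up to the back wall at x 72; gap below it 12 mm above the ledge.
- empty_nose (a point): Empty housing's pin: middle of its nose's tip, on the flat underside (pin home: housing x -60, z 76.6 mm). Nose 14 mm wide, reaching 10 mm over the seated guard. Its top is a slick slope, 2 mm up at the tip to 20 mm up 16 mm farther back: a guard edge pressed down on it pushes the pin back till it snaps over (10 to 15 N on the guard's near bar). Rod and bracket behind stay under 22 mm above the ledge.
- fan_nose (a point): Fan housing's pin: middle of its nose's tip, on the flat underside (pin home: housing x -60, z 76.6 mm). Nose 14 mm wide, reaching 10 mm over the seated guard. Its top is a slick slope, 2 mm up at the tip to 20 mm up 16 mm farther back: a guard edge pressed down on it pushes the pin back till it snaps over (10 to 15 N on the guard's near bar). Rod and bracket behind stay under 22 mm above the ledge.
- empty_stud (a point): Empty housing: point on the ledge (x -57, y 0, z 70 mm) midway between two spring studs at y +-38 mm, which push the guard's near edge up about 14 mm once the pin lets go (4 N in all when down).
- fan_stud (a point): Fan housing: point on the ledge (x -57, y 0, z 70 mm) midway between two spring studs at y +-38 mm, which push the guard's near edge up about 14 mm once the pin lets go (4 N in all when down).
- empty_pin (a joint): Slide of the empty housing's pin, m: 0 = sprung home, up to 0.018 = pulled back, away from the guard (towards housing -x). Spring 3 N at 0, 6.6 N at 0.018; it returns when let go. From about 0.012 the guard is free.
- fan_pin (a joint): The same for the fan housing's pin: 0 = sprung home, 0.018 = fully back.
- jar: Bystander: glass jar with lid, 56 mm across, 75 high; origin at the underside's centre.
- driver: Bystander: screwdriver, 190 mm long, lying on the bench.
- drive: Bystander: flat black box 115 x 78 x 18 mm; origin at the underside's centre.
Things that resemble listed ones, but are neither listed nor needed, are in the scene too. What is shaped like the guard but yellow is not meant.

How it is judged:
On the way, in this order (a step that is already met when the one before it is completed fails the run):
1. the empty housing's pin is pulled back (10 mm or more) and the guard's near edge has popped up (value of joint empty_pin above 0.01 m and z of guard_near in the frame of empty_box above 0.074 m), for 0.02 s.
2. the guard is lifted off the empty housing (its middle 50 mm or more above its seat) (z of guard in the frame of empty_box above 0.12 m), for 0.1 s.
At the end, for the whole second after the job is handed in: The guard lies at rest flat in the fan housing's recess, far edge under the lip: both end edges within about 3 mm of the ledge height and 6 mm of the middle line, near edge at the pin end; the fan housing's pin is home over it (joint under 4 mm) (z of guard_near in the frame of fan_box between 0.067 and 0.0735 m and z of guard_far in the frame of fan_box between 0.067 and 0.0735 m and y of guard_near in the frame of fan_box between -0.006 and 0.006 m and y of guard_far in the frame of fan_box between -0.006 and 0.006 m and x of guard_near in the frame of fan_box between -0.077 and -0.064 m and value of joint fan_pin below 0.004 m and linear speed of guard below 0.02 m/s); the robot touches nothing.
It fails at once if the jar, the screwdriver or the flat black box is shoved more than 30 mm (distance of any of jar, driver, drive from where it was at the start of the episode above 0.03 m).
It fails at once if the jar is knocked over (angle between jar's own z axis and vertical above 0.5 rad).
It also fails if it takes over 64 s, if anything falls off the work surface, if the arm or the gripper's body presses on something with over 40 N, if the wrist force passes 120 N, or if a joint passes its speed limit or range.

## Working session

There is one attempt and no reset: what is moved stays moved. The work goes in short steps, Python scripts to look and compute and a shell command to move; the robot and the scene stay as the last step left them, time stands still between calls to the robot, and variables do not carry over. Pictures are saved under pics/ and viewed, and the job is handed in when it is done.

```bash
ls; mkdir -p pics
python3 - <<'E'
from rig import robot, optics
import cv2,numpy as np,pickle
print(robot.get_obs())
for n in ["side","top","wrist"]:
    c=optics.camera(n)
    cv2.imwrite(f"pics/{n}0.png",c["img"][:,:,::-1]); pickle.dump(c,open(f"pics/{n}0.pkl","wb"))
    print(n,c["camera_matrix"].tolist(),c["position"],c["attitude"],c.keys())
E
```

```text
pics
{'time': 0.0, 'q': array([-1.28647257e+00,  5.28486794e-01,  1.43391944e+00, -2.80647047e-05,
        1.18137414e+00, -1.78511319e-01]), 'joint_velocities': array([ 7.89420987e-05, -9.35708102e-04,  5.51581770e-04,  7.55741304e-05,
        9.36023878e-04, -3.42178359e-04]), 'joint_torque': array([-1.69500527e-04, -4.40044606e+01, -1.76592457e+01,  6.33007963e-02,
        5.82660839e-02, -1.54763766e-04]), 'position': array([ 0.27885634, -0.55851665,  0.22155351]), 'tool_rot': array([ 9.73340443e-01,  2.29362564e-01, -7.08027464e-05, -1.09164340e-03]), 'ft_force': array([ 1.04823774, -0.1091953 , -0.5203737 ]), 'moment': array([ 0.00628498, -0.05670775, -0.00916499]), 'grip_width': 0.08716067211190709}
side [[379.8641258160915, 0.0, 264.7154719700029], [0.0, 379.8641258160915, 198.15705123351572], [0.0, 0.0, 1.0]] [ 0.44553912 -0.73784226  0.63344585] [ 0.44699115 -0.02253092 -0.06473892  0.89190815] dict_keys(['img', 'depth', 'camera_matrix', 'position', 'attitude'])
top [[347.76462488804964, 0.0, 255.66001456395134], [0.0, 347.76462488804964, 194.96550391787113], [0.0, 0.0, 1.0]] [ 0.43076425 -0.02033762  1.11478734] [-0.03982898  0.03650853  0.71370492 -0.69835955] dict_keys(['img', 'depth', 'camera_matrix', 'position', 'attitude'])
wrist [[279.388180949493, 0.0, 252.95310674352072], [0.0, 279.388180949493, 192.0075141035603], [0.0, 0.0, 1.0]] [ 0.34679486 -0.52388648  0.382879  ] [-0.1209358   0.07571633 -0.52060171  0.84179299] dict_keys(['img', 'depth', 'camera_matrix', 'position', 'attitude'])
```

View pics/top0.png

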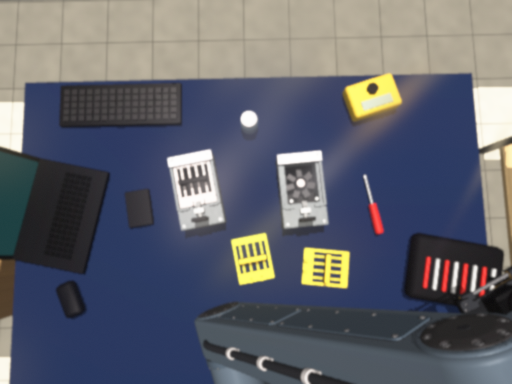

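View pics/side0.png

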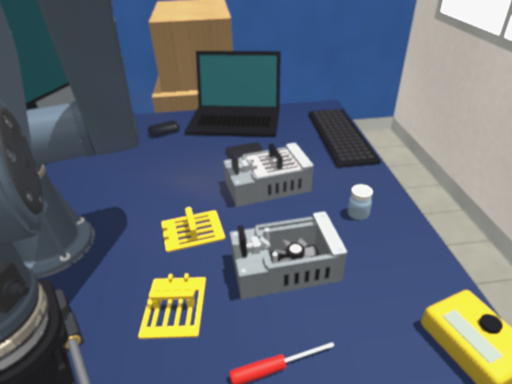

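View pics/wrist0.png

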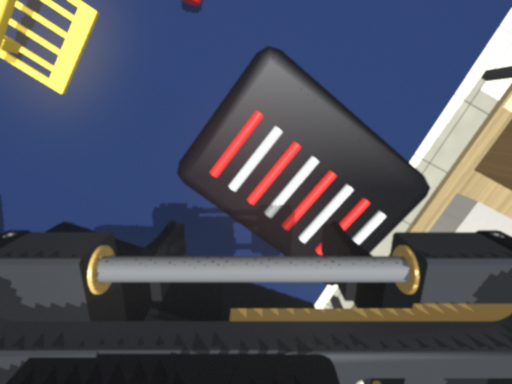

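The top view shows the empty housing with the grey guard at about (196,190) and the open fan housing at (303,190). The yellow lookalike guards are at (252,259) and (326,268), and the drive, jar and driver are at (139,207), (249,120) and (374,205). I'll measure the housings and check the choice with close crops.

```bash
cat > h.py <<'E'
import numpy as np,cv2,pickle
from scipy.spatial.transform import Rotation as R
def pts(c):
    K=c["camera_matrix"];d=c["depth"];v,u=np.mgrid[:d.shape[0],:d.shape[1]]
    X=np.stack([(u-K[0,2])/K[0,0]*d,-(v-K[1,2])/K[1,1]*d,-d],-1)
    P=X@R.from_quat(c["attitude"]).as_matrix().T+c["position"]; P[d==0]=np.nan; return P
def ray(c,u,v,z):
    K=c["camera_matrix"];r=R.from_quat(c["attitude"]).as_matrix()@np.array([(u-K[0,2])/K[0,0],-(v-K[1,2])/K[1,1],-1])
    p=np.array(c["position"]); return p+r*(z-p[2])/r[2]
def proj(c,P):
    K=c["camera_matrix"];X=R.from_quat(c["attitude"]).as_matrix().T@(np.array(P)-c["position"])
    return K[0,0]*X[0]/-X[2]+K[0,2],K[1,1]*-X[1]/-X[2]+K[1,2]
E
python3 - <<'E'
from h import *
t=pickle.load(open("pics/top0.pkl","rb"));P=pts(t)
print("bench",np.nanmedian(P[235:300,100:200,2]),P[205,300],P[207,139])
cv2.imwrite("pics/tc0.png",cv2.resize(t["img"][140:240,160:340,::-1],None,fx=4.4,fy=4.4,interpolation=cv2.INTER_CUBIC))
s=pickle.load(open("pics/side0.pkl","rb"))
cv2.imwrite("pics/sc0.png",cv2.resize(s["img"][135:305,215:375,::-1],None,fx=3.5,fy=3.5,interpolation=cv2.INTER_CUBIC))
# housing outlines
g=t["img"].astype(int)
Z=P[...,2]
for n,(u0,u1) in dict(empty=(160,232),fan=(265,335)).items():
    m=np.zeros(Z.shape,np.uint8); m[140:240,u0:u1]=((Z>0.065)&(Z<0.1))[140:240,u0:u1]
    m=cv2.morphologyEx(m,cv2.MORPH_OPEN,np.ones((2,2)))
    k=m>0; q=P[k][:,:2]; 
    (cx,cy),(w,h),a=cv2.minAreaRect((q*1000).astype(np.float32)); print(n,k.sum(),cx,cy,w,h,a)
    lip=k&(t["img"].min(-1)>215); l=P[lip]; print("lip",lip.sum(),l.mean(0), cv2.minAreaRect((l[:,:2]*1000).astype(np.float32)))
    mm=np.zeros(Z.shape,bool); mm[140:245,u0:u1]=(Z>0.105)[140:245,u0:u1]; print("high",mm.sum(),P[mm].mean(0),Z[mm].max())
E
```

```text
bench 0.0009750218598542082 [ 0.51063543 -0.14920079  0.07189889] [0.51931264 0.35265515 0.02109523]
empty 2483 564.2800903320312 168.1599884033203 219.78060913085938 140.3432159423828 10.151262283325195
lip 1175 [nan nan nan] ((562.4169921875, 162.6654052734375), (213.13870239257812, 117.7226791381836), 13.766518592834473)
high 224 [0.55156939 0.16080432 0.11738703] 0.12972340245965264
fan 1924 565.0167236328125 -166.93222045898438 235.34544372558594 150.55084228515625 4.472564220428467
lip 476 [nan nan nan] ((590.8150024414062, -122.02822875976562), (115.11627197265625, 261.8470153808594), 62.440155029296875)
high 68 [ 0.46844493 -0.16269411  0.12368149] 0.12960277040313062
```

```bash
python3 - <<'E'
import cv2
E
true
```

```text
(no output)
```

View pics/tc0.png

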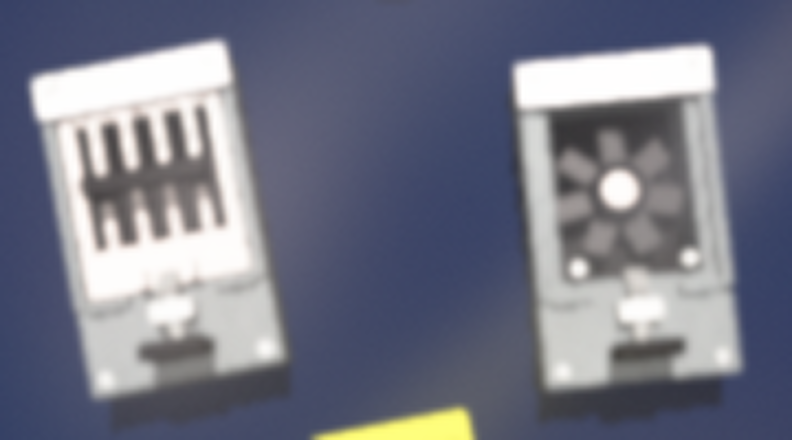

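View pics/sc0.png

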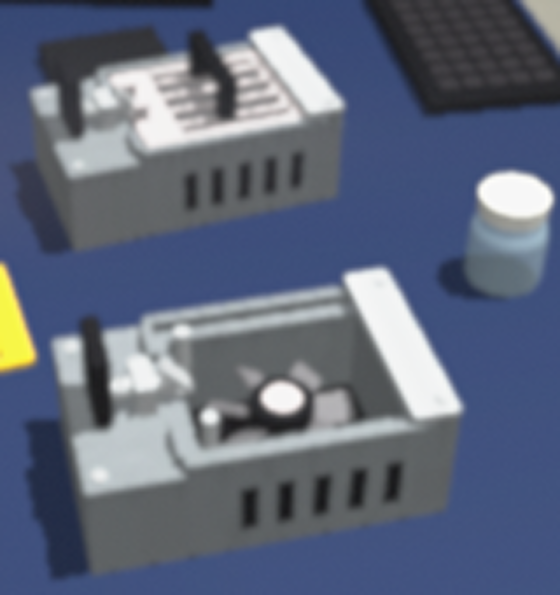

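Run:
```python
from h import *
t=pickle.load(open("pics/top0.pkl","rb"));P=pts(t);Z=P[...,2]
I=t["img"];mx=I.max(-1).astype(int);mn=I.min(-1)
hsv=cv2.cvtColor(I,cv2.COLOR_RGB2HSV)
def rect(mask,z,name):
    n,l,st,_=cv2.connectedComponentsWithStats(mask.astype(np.uint8))
    i=1+np.argmax(st[1:,4]); v,u=np.where(l==i)
    q=np.array([ray(t,a,b,z)[:2] for a,b in zip(u,v)])*1000
    r=cv2.minAreaRect(q.astype(np.float32)); c=q.mean(0)
    w,V=np.linalg.eigh(np.cov(q.T)); a=V[:,1]; ang=np.degrees(np.arctan2(a[1],a[0]))
    print(name,len(q),"mean",c.round(1),"rect",np.round(r[0],1),np.round(r[1],1),"angle",round(r[2],2),"pca",round(ang,2), "Zmed",np.nanmedian(Z[l==i]).round(4))
    return l==i
for n,(u0,u1) in dict(empty=(160,232),fan=(265,335)).items():
    box=np.zeros(Z.shape,bool);box[140:240,u0:u1]=1
    rect(box&(mn>200)&(Z>0.08)&(Z<.1),0.087,n+" lip")
    # whole housing non-blue, top outline at z~0.078-
    rect(box&(mx<90)&(Z>0.112)&(np.arange(384)[:,None]>200),0.125,n+" tab")
    if n=="empty": rect(box&(mx<90)&(Z>0.1)&(np.arange(384)[:,None]<200),0.114,n+" handle")
    rect(box&((hsv[...,1]<70)&(mx>110)),0.078,n+" grey body")
```

```text
empty lip 414 mean [659.  180.4] rect [656.9 180.5] [ 33.4 131.8] angle 9.89 pca 100.07 Zmed 0.0878Traceback (most recent call last):
  File "<stdin>", line 17, in <module>
  File "<stdin>", line 7, in rect
    return _wrapfunc(a, 'argmax', axis=axis, out=out, **kwds)
    return bound(*args, **kwds)
ValueError: attempt to get argmax of an empty sequence
```

Run:
```python
from h import *
t=pickle.load(open("pics/top0.pkl","rb"));P=pts(t);Z=P[...,2]
I=t["img"];mx=I.max(-1).astype(int);mn=I.min(-1)
hsv=cv2.cvtColor(I,cv2.COLOR_RGB2HSV)
def rect(mask,z,name):
    n,l,st,_=cv2.connectedComponentsWithStats(mask.astype(np.uint8))
    if n<2: print(name,"none");return
    i=1+np.argmax(st[1:,4]); v,u=np.where(l==i)
    q=np.array([ray(t,a,b,z)[:2] for a,b in zip(u,v)])*1000
    r=cv2.minAreaRect(q.astype(np.float32)); c=q.mean(0)
    w,V=np.linalg.eigh(np.cov(q.T)); a=V[:,1]; ang=np.degrees(np.arctan2(a[1],a[0]))
    print(name,len(q),"mean",c.round(1),"rect",np.round(r[0],1),np.round(r[1],1),"angle",round(r[2],2),"pca",round(ang,2), "Zmed",np.nanmedian(Z[l==i]).round(4))
for n,(u0,u1) in dict(empty=(160,232),fan=(265,335)).items():
    box=np.zeros(Z.shape,bool);box[140:240,u0:u1]=1
    row=np.arange(384)[:,None]
    rect(box&(mn>190)&(Z>0.08)&(Z<.1)&(row<180),0.087,n+" lip")
    rect(box&(Z>0.105)&(row>208),0.125,n+" tab")
    rect(box&(Z>0.10)&(row<205),0.114,n+" handle")
    rect(box&((hsv[...,1]<70)&(mx>110)),0.078,n+" grey body")
for c in [(205,216),(200,219),(305,219),(296,218)]: print(c,P[c[1],c[0]],I[c[1],c[0]])
```

```text
empty lip 422 mean [659.2 180.6] rect [657.  180.5] [ 33.8 131.9] angle 10.25 pca 100.17 Zmed 0.0878
empty tab 74 mean [475.3 146.7] rect [475.3 147.1] [12.9 43.9] angle 10.08 pca 99.28 Zmed 0.125
empty handle 156 mean [588.9 167.5] rect [588.7 167.5] [15.6 84.7] angle 10.18 pca 100.21 Zmed 0.1143
empty grey body 4082 mean [573.6 147.6] rect [572.  135.7] [233.5 202.2] angle 10.95 pca 174.73 Zmed 0.0716
fan lip 413 mean [ 654.6 -149.2] rect [ 654.2 -149.4] [ 30.4 132.2] angle 4.5 pca 94.12 Zmed 0.0871
fan tab 68 mean [ 468.4 -162.5] rect [ 468.3 -162.5] [12.  43.3] angle 3.94 pca 93.54 Zmed 0.1245
fan handle none
fan grey body 3121 mean [ 562.4 -164.1] rect [ 561.8 -174.5] [231.5 177.8] angle 3.38 pca 173.41 Zmed 0.0694
(205, 216) [0.48104216 0.12846195 0.12613167] [131 128 126]
(200, 219) [0.47282123 0.14268039 0.12639929] [97 92 92]
(305, 219) [ 0.46649872 -0.15571108  0.12287572] [81 77 75]
(296, 218) [ 0.47203111 -0.13622645  0.06867966] [206 206 203]
```

Targets check out: handle z 0.114 m, tabs at 0.125 m and 12×44 mm, lips 132 mm long. The empty housing is at (589, 167.5) mm with yaw 10.2°, and the fan housing is at (584, -154.3) mm with yaw 4.1°. The guard choice is the grey one under the black handle at (196,187), and I reject the yellow ones. First I turn the jaw axis along the housing x, then travel above the empty tab.

```bash
python3 -m inch '[{"az":-0.143,"gripper":50},{"az":-0.143},{"az":-0.143},{"az":-0.143},{"az":-0.143},{"az":-0.143},{"az":-0.143},{"az":-0.143}]' 30
python3 -m inch '[{"az":-0.142},{"dx":44,"dy":21},{"dx":44,"dy":21},{"dx":44,"dy":21},{"dx":44,"dy":21},{"dx":44,"dy":21},{"dx":44,"dy":21},{"dx":44,"dy":21}]'
python3 -m inch '[{"dx":44,"dy":21},{"dx":44,"dy":21},{"dx":44,"dy":21},{"dx":44,"dy":21},{"dx":44,"dy":21},{"dx":44,"dy":21},{"dx":44,"dy":21},{}]'
cat > d.py <<'E'
import sys
from h import *
from rig import robot
HB=dict(e=(.589,.1675,10.2),f=(.584,-.1543,4.1))
def st(n):
    o=robot.get_obs();x,y,a=HB[n];Rz=R.from_euler("z",a,degrees=True)
    p=Rz.inv().apply(o["position"]-[x,y,0])*1000
    M=(Rz.inv()*R.from_quat(o["tool_rot"])).as_matrix()
    print("t",round(o["time"],2),"housing xyz",p.round(1),"toolx",M[:,0].round(3),"tooly",M[:,1].round(3),"F",Rz.inv().apply(o["ft_force"]).round(1),"w",round(o["grip_width"]*1000,1),"q",o["q"].round(2))
    return p,M
p,M=st(sys.argv[1])
if len(sys.argv)>2:
    g=np.array([float(v) for v in sys.argv[2].split(",")]); print("shift dx dy dz:",(M.T@(g-p)).round(1))
if len(sys.argv)>3: # desired tilt deg about housing y (positive: near edge up)
    a=np.radians(float(sys.argv[3])); T=R.from_euler("y",a).as_matrix()@np.array([[0,1,0],[1,0,0],[0,0,-1.]])
    print("turn ax ay az:",R.from_matrix(M.T@T).as_rotvec().round(4))
E
python3 d.py e -116,0,100 0
```

```text
t 0.15 housing xyz [-433.8 -659.8  221.8] toolx [0.96  0.281 0.   ] tooly [ 0.281 -0.96  -0.002] F [-0.6  0.7  0.2] w 86.9 q [-1.29  0.53  1.43 -0.    1.18 -0.18]
shift dx dy dz: [ 490.3 -543.7  122.8]
turn ax ay az: [-1.200e-03 -1.300e-03 -1.286e+00]invalid input
invalid input
invalid input
```

```bash
python3 -m inch '[{"ax":0,"ay":0,"az":-0.143,"dx":0,"dy":0,"dz":0,"gripper":50}]' 30; python3 -m inch '[{"ax":0,"ay":0,"az":-0.143,"dx":0,"dy":0,"dz":0,"gripper":50},{"ax":0,"ay":0,"az":-0.143,"dx":0,"dy":0,"dz":0,"gripper":50}]'
```

```text
time: 0.25
position: [0.2789, -0.5589, 0.222]
tool_rot: [0.954, 0.3, 0.0, -0.001]
ft_force: [0.1, -0.1, 0.2]
grip_width: 0.0839
time: 0.45
position: [0.279, -0.5589, 0.2221]
tool_rot: [0.901, 0.434, 0.0, -0.0]
ft_force: [0.3, 0.9, -1.4]
grip_width: 0.0702
```

All seven keys are required. I continue with the remaining six turns, then the travel.

```bash
python3 -m inch '[{"ax":0,"ay":0,"az":-0.143,"dx":0,"dy":0,"dz":0,"gripper":50},{"ax":0,"ay":0,"az":-0.143,"dx":0,"dy":0,"dz":0,"gripper":50},{"ax":0,"ay":0,"az":-0.143,"dx":0,"dy":0,"dz":0,"gripper":50},{"ax":0,"ay":0,"az":-0.143,"dx":0,"dy":0,"dz":0,"gripper":50},{"ax":0,"ay":0,"az":-0.143,"dx":0,"dy":0,"dz":0,"gripper":50},{"ax":0,"ay":0,"az":-0.142,"dx":0,"dy":0,"dz":0,"gripper":50},{"ax":0,"ay":0,"az":0,"dx":0,"dy":0,"dz":0,"gripper":50}]'; python3 d.py e -116,0,200 0
```

```text
time: 1.15
position: [0.279, -0.559, 0.2222]
tool_rot: [0.642, 0.767, 0.0, -0.0]
ft_force: [-0.3, -0.4, 0.5]
grip_width: 0.0435
t 1.15 housing xyz [-433.8 -660.1  222.2] toolx [0.    1.    0.001] tooly [ 1. -0. -0.] F [-0.4 -0.4  0.5] w 43.5 q [-1.29  0.53  1.43 -0.    1.18 -1.46]
shift dx dy dz: [660.2 317.6  22.7]
turn ax ay az: [-0.0001 -0.0008 -0.0003]
```

```bash
python3 -m inch '[{"ax":0,"ay":0,"az":0,"dx":44,"dy":21,"dz":0,"gripper":50},{"ax":0,"ay":0,"az":0,"dx":44,"dy":21,"dz":0,"gripper":50},{"ax":0,"ay":0,"az":0,"dx":44,"dy":21,"dz":0,"gripper":50},{"ax":0,"ay":0,"az":0,"dx":44,"dy":21,"dz":0,"gripper":50},{"ax":0,"ay":0,"az":0,"dx":44,"dy":21,"dz":0,"gripper":50},{"ax":0,"ay":0,"az":0,"dx":44,"dy":21,"dz":0,"gripper":50},{"ax":0,"ay":0,"az":0,"dx":44,"dy":21,"dz":0,"gripper":50},{"ax":0,"ay":0,"az":0,"dx":0,"dy":0,"dz":0,"gripper":50}]'; python3 d.py e -116,0,200 0
```

```text
time: 1.95
position: [0.3684, -0.2235, 0.2222]
tool_rot: [0.64, 0.768, 0.001, -0.002]
ft_force: [-0.7, -0.3, -0.5]
grip_width: 0.0434
t 1.95 housing xyz [-286.3 -345.8  222.2] toolx [-0.003  1.     0.005] tooly [ 1.     0.003 -0.002] F [-0.7 -0.2 -0.5] w 43.4 q [-0.81  0.27  1.89  0.    0.98 -0.99]
shift dx dy dz: [345.2 171.3  23.7]
turn ax ay az: [-0.0016 -0.0051  0.0028]
```

```bash
python3 -m inch '[{"ax":0,"ay":0,"az":0,"dx":43,"dy":21,"dz":0,"gripper":50},{"ax":0,"ay":0,"az":0,"dx":43,"dy":21,"dz":0,"gripper":50},{"ax":0,"ay":0,"az":0,"dx":43,"dy":21,"dz":0,"gripper":50},{"ax":0,"ay":0,"az":0,"dx":43,"dy":21,"dz":0,"gripper":50},{"ax":0,"ay":0,"az":0,"dx":43,"dy":21,"dz":0,"gripper":50},{"ax":0,"ay":0,"az":0,"dx":43,"dy":21,"dz":0,"gripper":50},{"ax":0,"ay":0,"az":0,"dx":43,"dy":22,"dz":0,"gripper":50},{"ax":0,"ay":0,"az":0,"dx":43,"dy":22,"dz":0,"gripper":50}]';  python3 -m inch '[{"ax":0,"ay":0,"az":0,"dx":0,"dy":0,"dz":0,"gripper":50},{"ax":0,"ay":0,"az":0,"dx":0,"dy":0,"dz":0,"gripper":50}]'; python3 d.py e -116,0,200 0
python3 - <<'E'
from h import *
from rig import optics
for n in ["side","wrist"]:
    c=optics.camera(n); pickle.dump(c,open(f"pics/{n}1.pkl","wb")); I=c["img"][:,:,::-1]
    if n=="side": I=cv2.resize(I[60:260,160:380],None,fx=3,fy=3)
    cv2.imwrite(f"pics/{n}1.png",I)
E
```

```text
time: 2.75
position: [0.4766, 0.14, 0.2227]
tool_rot: [0.643, 0.766, 0.0, 0.001]
ft_force: [-0.5, -0.5, 0.0]
grip_width: 0.0433
time: 2.95
position: [0.4759, 0.139, 0.2223]
tool_rot: [0.641, 0.767, -0.0, 0.0]
ft_force: [0.4, -0.3, -1.0]
grip_width: 0.0436
t 2.95 housing xyz [-116.4   -8.   222.3] toolx [-0.001  1.    -0.001] tooly [ 1.     0.001 -0.   ] F [ 0.3 -0.4 -1. ] w 43.6 q [ 0.06  0.36  1.75 -0.    1.04 -0.12]
shift dx dy dz: [ 8.   0.4 22.3]
turn ax ay az: [-0.0003  0.0006  0.0008]
```

View pics/side1.png

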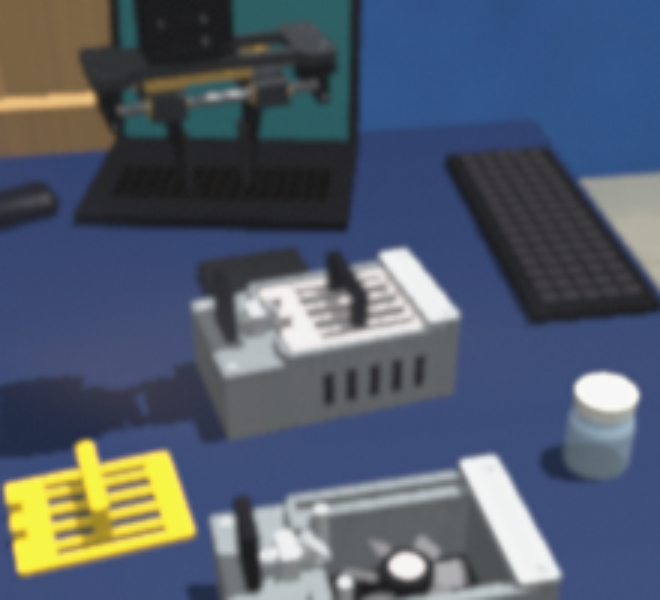

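View pics/wrist1.png

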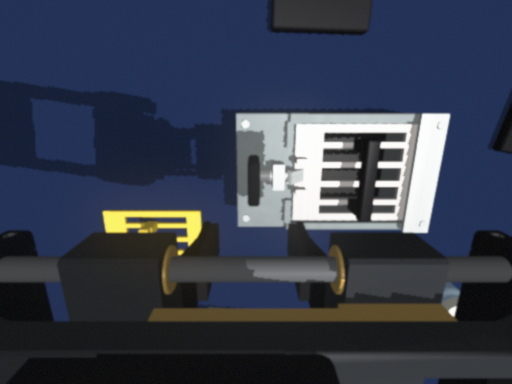

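In the side view the fingers hang over the empty housing's tab. In the wrist view the tab at column 254 is between the fingers (about 205 and 297), so I descend with a +8 mm shift along y.

```bash
python3 -m inch '[{"ax":0,"ay":0,"az":0,"dx":8,"dy":0,"dz":20,"gripper":50},{"ax":0,"ay":0,"az":0,"dx":0,"dy":0,"dz":30,"gripper":50},{"ax":0,"ay":0,"az":0,"dx":0,"dy":0,"dz":30,"gripper":50},{"ax":0,"ay":0,"az":0,"dx":0,"dy":0,"dz":20,"gripper":50},{"ax":0,"ay":0,"az":0,"dx":0,"dy":0,"dz":20,"gripper":50},{"ax":0,"ay":0,"az":0,"dx":0,"dy":0,"dz":0,"gripper":50},{"ax":0,"ay":0,"az":0,"dx":0,"dy":0,"dz":0,"gripper":0},{"ax":0,"ay":0,"az":0,"dx":0,"dy":0,"dz":0,"gripper":0}]' 30;  python3 -m inch '[{"ax":0,"ay":0,"az":0,"dx":0,"dy":0,"dz":0,"gripper":0},{"ax":0,"ay":0,"az":0,"dx":0,"dy":0,"dz":0,"gripper":0},{"ax":0,"ay":0,"az":0,"dx":0,"dy":0,"dz":0,"gripper":0},{"ax":0,"ay":0,"az":0,"dx":0,"dy":0,"dz":0,"gripper":0}]'; python3 d.py e -116,0,100 0
```

```text
time: 3.85
position: [0.4751, 0.1457, 0.1036]
tool_rot: [0.642, 0.767, 0.001, 0.001]
ft_force: [0.5, 1.0, -0.5]
grip_width: 0.0346
time: 4.25
position: [0.4742, 0.1465, 0.1031]
tool_rot: [0.641, 0.767, 0.0, 0.0]
ft_force: [-1.8, -0.4, 4.4]
grip_width: 0.0117
t 4.25 housing xyz [-116.7   -0.3  103.1] toolx [-0.  1. -0.] tooly [1. 0. 0.] F [-1.9 -0.   4.4] w 11.7 q [ 0.07  0.55  1.86 -0.    0.73 -0.1 ]
shift dx dy dz: [0.3 0.7 3.1]
turn ax ay az: [0.0005 0.0002 0.0002]
```

Gripped at 11.7 mm against a 12 mm tab. Now I pull back 16 mm.

```bash
python3 -m inch '[{"ax":0,"ay":0,"az":0,"dx":0,"dy":-4,"dz":0,"gripper":0},{"ax":0,"ay":0,"az":0,"dx":0,"dy":-4,"dz":0,"gripper":0},{"ax":0,"ay":0,"az":0,"dx":0,"dy":-4,"dz":0,"gripper":0},{"ax":0,"ay":0,"az":0,"dx":0,"dy":-4,"dz":0,"gripper":0},{"ax":0,"ay":0,"az":0,"dx":0,"dy":0,"dz":0,"gripper":0},{"ax":0,"ay":0,"az":0,"dx":0,"dy":0,"dz":0,"gripper":0},{"ax":0,"ay":0,"az":0,"dx":0,"dy":0,"dz":0,"gripper":0}]';  python3 d.py e
python3 - <<'E'
from h import *
from rig import optics
c=optics.camera("side"); pickle.dump(c,open(f"pics/side2.pkl","wb")); I=c["img"][:,:,::-1]
cv2.imwrite(f"pics/side2.png",cv2.resize(I[120:220,200:330],None,fx=5,fy=5,interpolation=cv2.INTER_CUBIC))
E
```

```text
time: 4.95
position: [0.461, 0.1441, 0.1031]
tool_rot: [0.642, 0.767, 0.002, 0.002]
ft_force: [4.8, 2.0, 0.9]
grip_width: 0.0117
t 4.95 housing xyz [-130.2   -0.4  103.1] toolx [ 0.  1. -0.] tooly [ 1.    -0.     0.006] F [5.1 1.1 0.9] w 11.7 q [ 0.07  0.53  1.9   0.    0.7  -0.11]
```

View pics/side2.png

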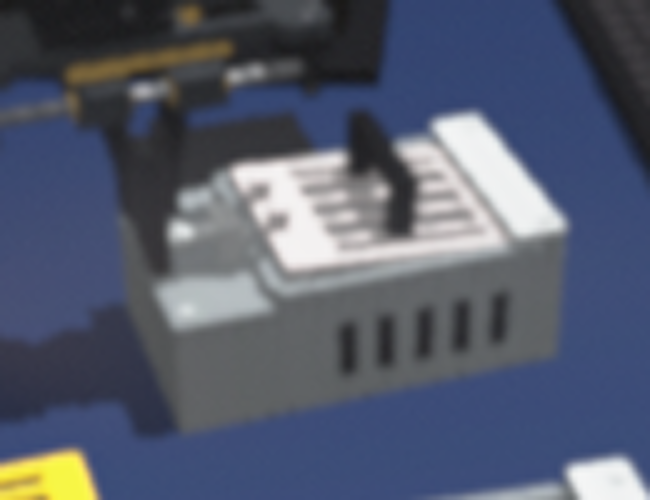

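The guard's near edge has visibly popped up (near edge at crop (265,250), rim below it) and the pin is back by about 13.5 mm. I ease the tab back, release and rise.

```bash
python3 -m inch '[{"ax":0,"ay":0,"az":0,"dx":0,"dy":4,"dz":0,"gripper":0},{"ax":0,"ay":0,"az":0,"dx":0,"dy":4,"dz":0,"gripper":0},{"ax":0,"ay":0,"az":0,"dx":0,"dy":2,"dz":0,"gripper":0},{"ax":0,"ay":0,"az":0,"dx":0,"dy":0,"dz":0,"gripper":50},{"ax":0,"ay":0,"az":0,"dx":0,"dy":0,"dz":0,"gripper":50},{"ax":0,"ay":0,"az":0,"dx":0,"dy":0,"dz":0,"gripper":50},{"ax":0,"ay":0,"az":0,"dx":0,"dy":0,"dz":0,"gripper":50},{"ax":0,"ay":0,"az":0,"dx":0,"dy":0,"dz":0,"gripper":50}]'
python3 -m inch '[{"ax":0,"ay":0,"az":0,"dx":0,"dy":0,"dz":-30,"gripper":50},{"ax":0,"ay":0,"az":0,"dx":0,"dy":0,"dz":-30,"gripper":50},{"ax":0,"ay":0,"az":0,"dx":0,"dy":0,"dz":-30,"gripper":50},{"ax":0,"ay":0,"az":0,"dx":0,"dy":0,"dz":0,"gripper":50}]'
python3 d.py e
python3 - <<'E'
from h import *
from rig import optics
for n in ["side","top"]:
    c=optics.camera(n); pickle.dump(c,open(f"pics/{n}3.pkl","wb")); I=c["img"][:,:,::-1]
    I=I[120:220,200:330] if n=="side" else I[140:240,150:250]
    cv2.imwrite(f"pics/{n}3.png",cv2.resize(I,None,fx=5,fy=5,interpolation=cv2.INTER_CUBIC))
E
```

```text
time: 5.8
position: [0.4662, 0.1452, 0.1019]
tool_rot: [0.641, 0.767, -0.002, -0.002]
ft_force: [0.6, 0.0, -0.4]
grip_width: 0.0404
time: 6.2
position: [0.4699, 0.1456, 0.1956]
tool_rot: [0.641, 0.767, 0.002, 0.002]
ft_force: [0.5, 0.1, 0.2]
grip_width: 0.0432
t 6.2 housing xyz [-121.1   -0.4  195.6] toolx [-0.     1.    -0.001] tooly [1.    0.    0.006] F [ 0.5 -0.   0.2] w 43.2 q [ 0.07  0.39  1.79 -0.    0.96 -0.11]
```

View pics/side3.png

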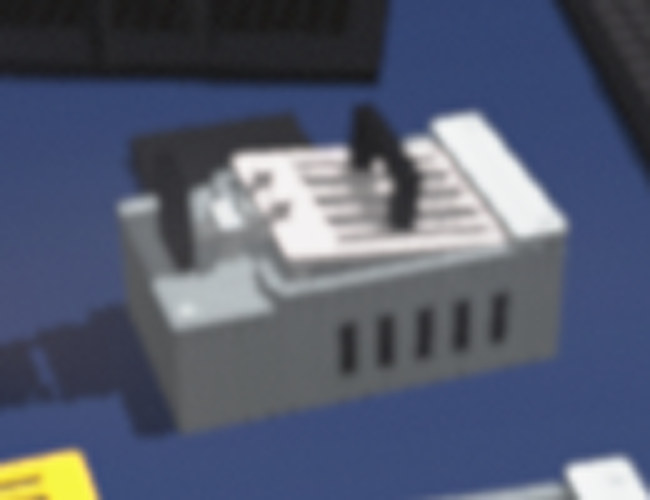

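View pics/top3.png

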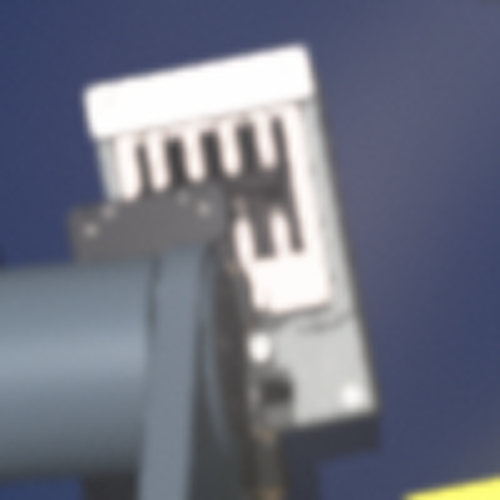

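```bash
python3 - <<'E'
from h import *
c=pickle.load(open("pics/side3.pkl","rb"));P=pts(c)
Rz=R.from_euler("z",10.2,degrees=True)
H=Rz.inv().apply((P-[.589,.1675,0]).reshape(-1,3)).reshape(P.shape)*1000
m=(c["img"].max(-1)<80)&(abs(H[...,0])<30)&(abs(H[...,1])<60)&(H[...,2]>100)
q=H[m];print("handle",len(q),q.min(0).round(1),q.max(0).round(1),q.mean(0).round(1))
top=q[q[:,2]>q[:,2].max()-4];print("top pts",top.mean(0).round(1),top.min(0).round(1),top.max(0).round(1))
w=(c["img"].min(-1)>170)&(H[...,0]>-68)&(H[...,0]<50)&(abs(H[...,1])<50)&(H[...,2]>74)&(H[...,2]<98)
q=H[w]; print("plate fit z=a+b x", len(q),np.polyfit(q[:,0],q[:,2],1), q[:,0].min())
E
python3 d.py e 5,0,97 7
```

```text
handle 125 [-29.7 -48.  100.2] [ 11.1  36.6 306.3] [  0.5  -8.5 118.2]
top pts [-29.7 -35.3 306.3] [-29.7 -35.3 306.3] [-29.7 -35.3 306.3]
plate fit z=a+b x 343 [-0.13901051 83.04164117] -67.80763756937978
t 6.3 housing xyz [-123.5   -0.3  192.6] toolx [-0.  1. -0.] tooly [ 1.     0.    -0.001] F [-0.4  0.5 -0.3] w 43.6 q [ 0.07  0.39  1.8  -0.    0.95 -0.11]
shift dx dy dz: [  0.3 128.5  95.5]
turn ax ay az: [1.216e-01 1.000e-04 2.000e-04]
```

The plate tilt reads 7.9° and its top is at z 83 mm at the middle, which agrees with the popped state. The handle centre is about (5, 0, 114.5) in the housing frame. I move above it tilted 7.5°.

```bash
python3 -m inch '[{"ax":0,"ay":0,"az":0,"dx":0,"dy":40,"dz":0,"gripper":60},{"ax":0,"ay":0,"az":0,"dx":0,"dy":40,"dz":0,"gripper":60},{"ax":0,"ay":0,"az":0,"dx":0,"dy":35,"dz":0,"gripper":60},{"ax":0.13,"ay":0,"az":0,"dx":0,"dy":20,"dz":0,"gripper":60},{"ax":0,"ay":0,"az":0,"dx":0,"dy":0,"dz":0,"gripper":60},{"ax":0,"ay":0,"az":0,"dx":0,"dy":0,"dz":0,"gripper":60}]'; python3 d.py e 2.8,0,97.6 7.5
```

```text
time: 6.9
position: [0.6002, 0.1691, 0.1892]
tool_rot: [0.64, 0.765, -0.052, -0.044]
ft_force: [-0.4, 0.3, -0.1]
grip_width: 0.0522
t 6.9 housing xyz [ 11.3  -0.4 189.2] toolx [0. 1. 0.] tooly [ 0.991 -0.    -0.135] F [-0.3  0.3 -0.1] w 52.2 q [ 0.1   0.62  1.36 -0.01  1.3  -0.07]
shift dx dy dz: [ 0.3  4.  91.9]
turn ax ay az: [-0.0045 -0.0004 -0.    ]
```

```bash
python3 -m inch '[{"ax":0,"ay":0,"az":0,"dx":0,"dy":4,"dz":25,"gripper":60},{"ax":0,"ay":0,"az":0,"dx":0,"dy":0,"dz":25,"gripper":60},{"ax":0,"ay":0,"az":0,"dx":0,"dy":0,"dz":25,"gripper":60},{"ax":0,"ay":0,"az":0,"dx":0,"dy":0,"dz":16,"gripper":60},{"ax":0,"ay":0,"az":0,"dx":0,"dy":0,"dz":0,"gripper":60},{"ax":0,"ay":0,"az":0,"dx":0,"dy":0,"dz":0,"gripper":60}]'; python3 d.py e 2.8,0,97.6 7.5
python3 - <<'E'
from h import *
from rig import optics
c=optics.camera("side"); I=c["img"][:,:,::-1]
cv2.imwrite(f"pics/side4.png",cv2.resize(I[100:220,200:330],None,fx=5,fy=5,interpolation=cv2.INTER_CUBIC))
E
```

```text
time: 7.5
position: [0.5919, 0.1678, 0.1019]
tool_rot: [0.64, 0.766, -0.05, -0.042]
ft_force: [1.5, 0.2, 0.9]
grip_width: 0.0525
t 7.5 housing xyz [  2.9  -0.2 101.9] toolx [-0.  1.  0.] tooly [ 0.991  0.    -0.131] F [ 1.5 -0.1  0.9] w 52.5 q [ 0.1   0.71  1.45 -0.01  1.11 -0.07]
shift dx dy dz: [0.2 0.4 4.3]
turn ax ay az: [-0.0008 -0.0002  0.0001]
```

View pics/side4.png

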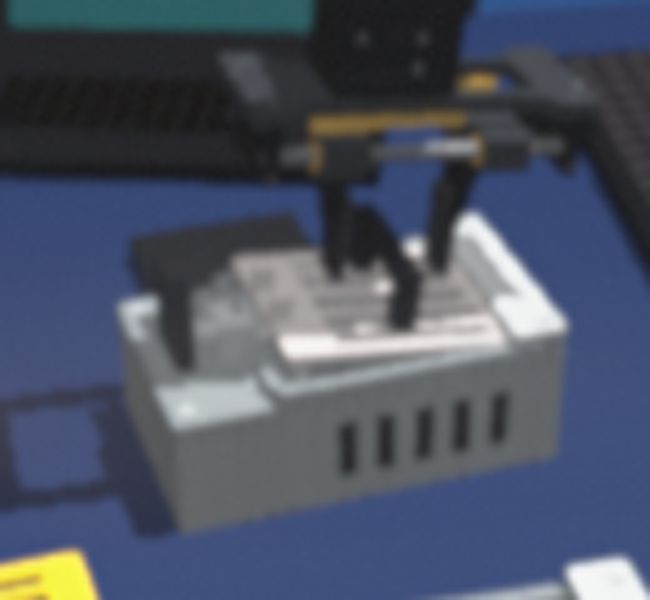

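The fingers straddle the handle. I go 4 mm deeper and close.

```bash
python3 -m inch '[{"ax":0,"ay":0,"az":0,"dx":0,"dy":0,"dz":4,"gripper":60},{"ax":0,"ay":0,"az":0,"dx":0,"dy":0,"dz":0,"gripper":0},{"ax":0,"ay":0,"az":0,"dx":0,"dy":0,"dz":0,"gripper":0},{"ax":0,"ay":0,"az":0,"dx":0,"dy":0,"dz":0,"gripper":0},{"ax":0,"ay":0,"az":0,"dx":0,"dy":0,"dz":0,"gripper":0},{"ax":0,"ay":0,"az":0,"dx":0,"dy":0,"dz":0,"gripper":0},{"ax":0,"ay":0,"az":0,"dx":0,"dy":0,"dz":0,"gripper":0},{"ax":0,"ay":0,"az":0,"dx":0,"dy":0,"dz":0,"gripper":0}]' 50; python3 d.py e 2.8,0,97.6 7.5
```

```text
time: 8.35
position: [0.5923, 0.1678, 0.0978]
tool_rot: [0.64, 0.766, -0.05, -0.042]
ft_force: [-1.3, -0.3, 0.9]
grip_width: 0.0135
t 8.35 housing xyz [ 3.3 -0.3 97.8] toolx [-0.  1.  0.] tooly [ 0.991  0.    -0.131] F [-1.3 -0.1  0.9] w 13.5 q [ 0.1   0.72  1.45 -0.01  1.1  -0.07]
shift dx dy dz: [ 0.3 -0.5  0.2]
turn ax ay az: [-0.0005 -0.      0.    ]
```

Gripped (13.5 mm on the 14 mm bar). I tip the near edge up about the far edge to 12.5°.

```bash
python3 -m inch '[{"ax":0.029,"ay":0,"az":0,"dx":0,"dy":0.6,"dz":-2.4,"gripper":0},{"ax":0.029,"ay":0,"az":0,"dx":0,"dy":0.6,"dz":-2.4,"gripper":0},{"ax":0.029,"ay":0,"az":0,"dx":0,"dy":0.6,"dz":-2.4,"gripper":0},{"ax":0,"ay":0,"az":0,"dx":0,"dy":0,"dz":0,"gripper":0},{"ax":0,"ay":0,"az":0,"dx":0,"dy":0,"dz":0,"gripper":0}]'; python3 d.py e 6,0,104.5 12.5
python3 - <<'E'
from h import *
from rig import optics
c=optics.camera("side"); I=c["img"][:,:,::-1]
cv2.imwrite(f"pics/side5.png",cv2.resize(I[100:220,200:330],None,fx=5,fy=5,interpolation=cv2.INTER_CUBIC))
E
```

```text
time: 8.85
position: [0.5947, 0.1683, 0.1038]
tool_rot: [0.638, 0.763, -0.084, -0.07]
ft_force: [-3.1, -1.4, -3.5]
grip_width: 0.0136
t 8.85 housing xyz [  5.7  -0.2 103.8] toolx [-0.  1.  0.] tooly [ 0.976  0.    -0.217] F [-3.3 -0.8 -3.5] w 13.6 q [ 0.1   0.75  1.37 -0.02  1.24 -0.07]
shift dx dy dz: [ 0.2  0.1 -0.7]
turn ax ay az: [-0.001  -0.0002  0.0001]
```

View pics/side5.png

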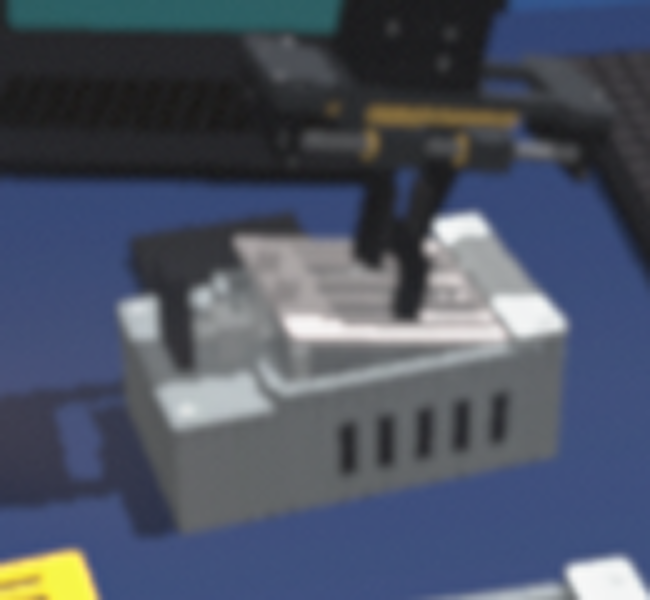

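The guard follows the tilt and its near edge is well above the pin. Now I pull it back out from the lip.

```bash
python3 -m inch '[{"ax":0,"ay":0,"az":0,"dx":0,"dy":-5,"dz":0.7,"gripper":0},{"ax":0,"ay":0,"az":0,"dx":0,"dy":-5,"dz":0.7,"gripper":0},{"ax":0,"ay":0,"az":0,"dx":0,"dy":-5,"dz":0.5,"gripper":0},{"ax":0,"ay":0,"az":0,"dx":0,"dy":-5,"dz":0.5,"gripper":0},{"ax":0,"ay":0,"az":0,"dx":0,"dy":0,"dz":0,"gripper":0},{"ax":0,"ay":0,"az":0,"dx":0,"dy":0,"dz":0,"gripper":0}]'; python3 d.py e
python3 - <<'E'
from h import *
from rig import optics
c=optics.camera("side"); I=c["img"][:,:,::-1]
cv2.imwrite(f"pics/side6.png",cv2.resize(I[100:220,200:330],None,fx=5,fy=5,interpolation=cv2.INTER_CUBIC))
E
```

```text
time: 9.5
position: [0.5763, 0.1648, 0.1069]
tool_rot: [0.638, 0.763, -0.083, -0.069]
ft_force: [0.2, -0.3, -2.8]
grip_width: 0.0134
t 9.5 housing xyz [-13.   -0.4 106.9] toolx [ 0.  1. -0.] tooly [ 0.977 -0.    -0.214] F [ 0.2 -0.3 -2.8] w 13.4 q [ 0.1   0.72  1.42 -0.02  1.21 -0.07]
```

View pics/side6.png

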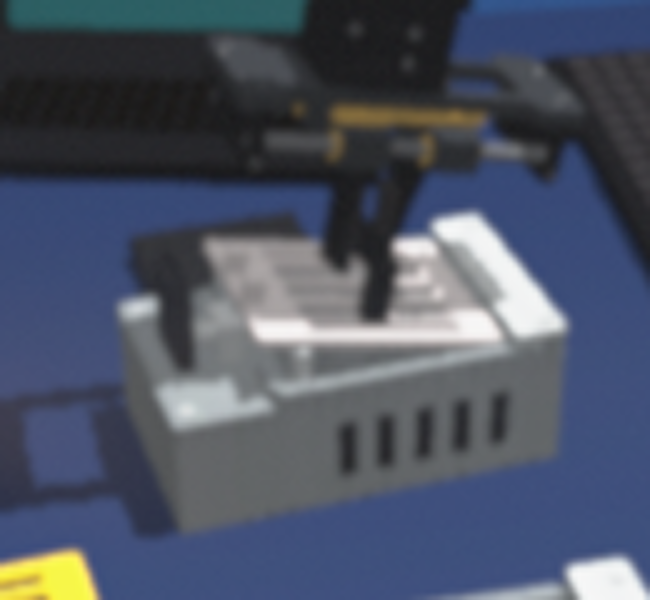

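It is clear of the lip (far edge around x 52 against 57). Lifting.

```bash
python3 -m inch '[{"ax":0,"ay":0,"az":0,"dx":0,"dy":-4.2,"dz":-9.5,"gripper":0},{"ax":0,"ay":0,"az":0,"dx":0,"dy":-4.2,"dz":-19.5,"gripper":0},{"ax":0,"ay":0,"az":0,"dx":0,"dy":-6.4,"dz":-29.3,"gripper":0},{"ax":0,"ay":0,"az":0,"dx":0,"dy":-6.4,"dz":-29.3,"gripper":0},{"ax":0,"ay":0,"az":0,"dx":0,"dy":-4.3,"dz":-19.5,"gripper":0},{"ax":0,"ay":0,"az":0,"dx":0,"dy":0,"dz":0,"gripper":0},{"ax":0,"ay":0,"az":0,"dx":0,"dy":0,"dz":0,"gripper":0}]'; python3 d.py e; python3 d.py f -19,0,190 14
python3 - <<'E'
from h import *
from rig import optics
for n in ["side","wrist"]:
    c=optics.camera(n); pickle.dump(c,open(f"pics/{n}7.pkl","wb")); I=c["img"][:,:,::-1]
    if n=="side": I=cv2.resize(I[20:220,160:360],None,fx=3,fy=3)
    cv2.imwrite(f"pics/{n}7.png",I)
E
```

```text
time: 10.25
position: [0.5742, 0.1645, 0.2169]
tool_rot: [0.638, 0.763, -0.083, -0.069]
ft_force: [-0.7, 1.2, -3.6]
grip_width: 0.0133
t 10.25 housing xyz [-15.1  -0.4 216.9] toolx [-0.  1. -0.] tooly [ 0.977  0.    -0.214] F [-0.5  1.3 -3.6] w 13.3 q [ 0.1   0.59  1.34 -0.02  1.42 -0.07]
t 10.25 housing xyz [ 13.  318.7 216.9] toolx [-0.106  0.994 -0.   ] tooly [ 0.971  0.104 -0.214] F [-0.6  1.2 -3.6] w 13.3 q [ 0.1   0.59  1.34 -0.02  1.42 -0.07]
shift dx dy dz: [-313.5  -58.4   40.4]
turn ax ay az: [0.0281 0.0244 0.1037]
```

View pics/side7.png

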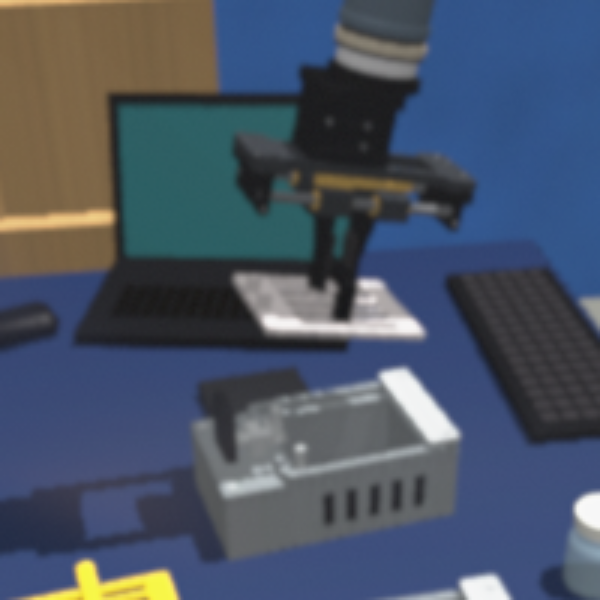

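View pics/wrist7.png

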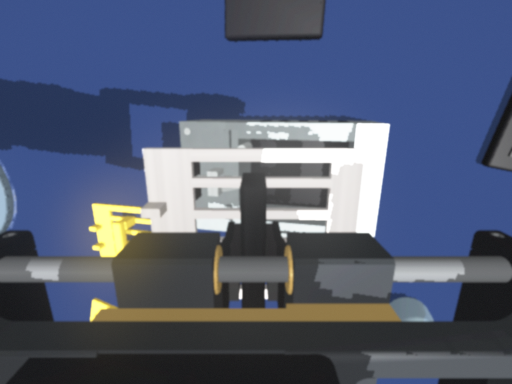

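The guard hangs level across the jaws and tilted about 12.3°, and the empty housing below is bare. I carry it over to the fan housing at height with the yaw change.

```bash
python3 d.py f -16,0,200 12.5; python3 -m inch '[{"ax":0,"ay":0.023,"az":0.104,"dx":0,"dy":0,"dz":0,"gripper":0},{"ax":0,"ay":0,"az":0,"dx":-40,"dy":0,"dz":0,"gripper":0},{"ax":0,"ay":0,"az":0,"dx":-45,"dy":0,"dz":0,"gripper":0},{"ax":0,"ay":0,"az":0,"dx":-45,"dy":0,"dz":0,"gripper":0},{"ax":0,"ay":0,"az":0,"dx":-45,"dy":0,"dz":0,"gripper":0},{"ax":0,"ay":0,"az":0,"dx":-45,"dy":0,"dz":0,"gripper":0},{"ax":0,"ay":0,"az":0,"dx":-45,"dy":0,"dz":0,"gripper":0},{"ax":0,"ay":0,"az":0,"dx":-40,"dy":0,"dz":0,"gripper":0}]'; python3 -m inch '[{"ax":0,"ay":0,"az":0,"dx":0,"dy":0,"dz":0,"gripper":0},{"ax":0,"ay":0,"az":0,"dx":0,"dy":0,"dz":0,"gripper":0}]'; python3 d.py f -18,0,150 12.5
```

```text
t 10.35 housing xyz [ 12.  318.6 215.3] toolx [-0.106  0.994  0.   ] tooly [ 0.97   0.104 -0.218] F [-1.2 -0.  -2.7] w 13.6 q [ 0.1   0.59  1.35 -0.02  1.42 -0.07]
shift dx dy dz: [-313.8  -56.8   28.3]
turn ax ay az: [-0.0019  0.0229  0.1039]
time: 11.15
position: [0.5951, -0.1417, 0.2147]
tool_rot: [0.678, 0.727, -0.08, -0.075]
ft_force: [0.1, 0.6, -3.1]
grip_width: 0.0135
time: 11.35
position: [0.595, -0.1404, 0.2148]
tool_rot: [0.678, 0.727, -0.079, -0.076]
ft_force: [-0.2, 0.8, -3.6]
grip_width: 0.0135
t 11.35 housing xyz [ 12.   13.1 214.8] toolx [0.003 1.    0.003] tooly [ 0.976 -0.002 -0.218] F [-0.1  0.8 -3.6] w 13.5 q [-0.37  0.61  1.31 -0.09  1.42 -0.41]
shift dx dy dz: [-13.3 -15.1  69.8]
turn ax ay az: [-0.0019 -0.0031 -0.0023]
```

```bash
python3 -m inch '[{"ax":0,"ay":0,"az":0,"dx":-13,"dy":-17,"dz":20,"gripper":0},{"ax":0,"ay":-0.003,"az":-0.002,"dx":0,"dy":0,"dz":25,"gripper":0},{"ax":0,"ay":0,"az":0,"dx":0,"dy":0,"dz":25,"gripper":0},{"ax":0,"ay":0,"az":0,"dx":0,"dy":0,"dz":0,"gripper":0},{"ax":0,"ay":0,"az":0,"dx":0,"dy":0,"dz":0,"gripper":0}]'; python3 d.py f -17,0.3,115 12.5
python3 - <<'E'
from h import *
from rig import optics
for n in ["side","wrist","top"]:
    c=optics.camera(n); pickle.dump(c,open(f"pics/{n}8.pkl","wb")); I=c["img"][:,:,::-1]
    if n=="side": I=cv2.resize(I[100:310,190:400],None,fx=2.8,fy=2.8)
    if n=="top": I=cv2.resize(I[140:250,250:360],None,fx=5,fy=5)
    cv2.imwrite(f"pics/{n}8.png",I)
E
```

```text
time: 11.85
position: [0.5652, -0.1536, 0.1516]
tool_rot: [0.676, 0.729, -0.08, -0.074]
ft_force: [0.8, -0.0, -3.2]
grip_width: 0.0134
t 11.85 housing xyz [-18.7   2.  151.6] toolx [-0.004  1.    -0.001] tooly [ 0.976  0.004 -0.217] F [ 0.8 -0.1 -3.2] w 13.4 q [-0.4   0.65  1.44 -0.11  1.25 -0.43]
shift dx dy dz: [-1.7  9.6 35.3]
turn ax ay az: [-0.0005  0.002   0.0036]
```

View pics/side8.png

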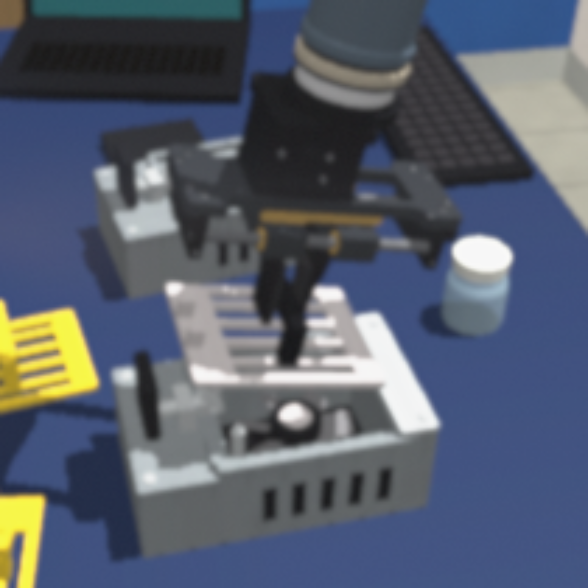

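View pics/wrist8.png

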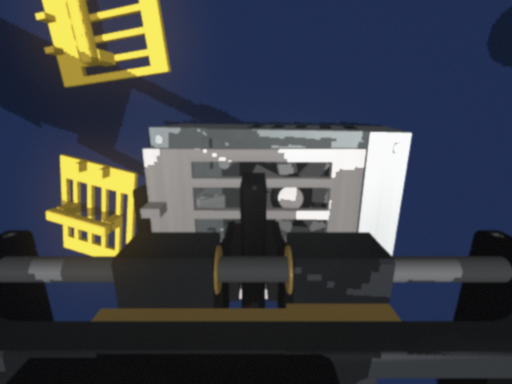

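View pics/top8.png

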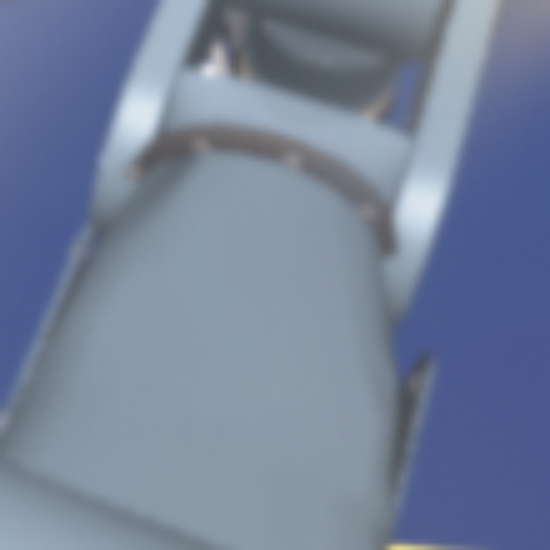

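The guard is above the fan housing and far edge just short of the lip. I check its outline against the housing from the side-view depth.

Run:
```python
from h import *
c=pickle.load(open("pics/side8.pkl","rb"));P=pts(c)
def fr(b):
    x,y,a=b;return R.from_euler("z",a,degrees=True).inv().apply((P-[x,y,0]).reshape(-1,3)).reshape(P.shape)*1000
H=fr((.584,-.1543,4.1)); hsv=cv2.cvtColor(c["img"],cv2.COLOR_RGB2HSV)
m=(H[...,2]>112)&(H[...,2]<162)&(abs(H[...,0]+20)<90)&(abs(H[...,1])<75)&(c["img"].max(-1)>110)&(hsv[...,1]<80)
m=cv2.morphologyEx(m.astype(np.uint8),cv2.MORPH_OPEN,np.ones((2,2)))>0
q=H[m]
A=np.c_[q[:,:2],np.ones(len(q))];s,_,_,_=np.linalg.lstsq(A,q[:,2],rcond=None)
r=q[:,2]-A@s;k=abs(r)<5;s,_,_,_=np.linalg.lstsq(A[k],q[k,2],rcond=None);q=q[abs(q[:,2]-A@s)<4]
print(len(q),"tilt x,y deg",np.degrees(np.arctan(s[:2])).round(2),"z0 top",s[2].round(1))
print("rect",cv2.minAreaRect(q[:,:2].astype(np.float32)),"x",np.percentile(q[:,0],[.5,99.5]).round(1),"y",np.percentile(q[:,1],[.5,99.5]).round(1))
L=(abs(H[...,2]-87)<5)&(H[...,0]>45)&(H[...,0]<100)&(abs(H[...,1])<75)&(c["img"].min(-1)>150)
q=H[L];print("lip",q.mean(0).round(1),np.percentile(q,[.5,99.5],axis=0).round(1))
```

```text
** On entry to DLASCL parameter number  4 had an illegal value
 ** On entry to DLASCL parameter number  4 had an illegal valueTraceback (most recent call last):
  File "<stdin>", line 9, in <module>
    x, resids, rank, s = _umath_linalg.lstsq(a, b, rcond,
                         ~~~~~~~~~~~~~~~~~~~^^^^^^^^^^^^^
                                             signature=signature)
                                             ^^^^^^^^^^^^^^^^^^^^
    raise LinAlgError("SVD did not converge in Linear Least Squares")
numpy.linalg.LinAlgError: SVD did not converge in Linear Least Squares
```

```bash
cat > g.py <<'E'
from h import *
def run(f,zl,zh):
    c=pickle.load(open(f,"rb"));P=pts(c)
    H=R.from_euler("z",4.1,degrees=True).inv().apply((P-[.584,-.1543,0]).reshape(-1,3)).reshape(P.shape)*1000
    hsv=cv2.cvtColor(c["img"],cv2.COLOR_RGB2HSV)
    m=(H[...,2]>zl)&(H[...,2]<zh)&(abs(H[...,0]+15)<90)&(abs(H[...,1])<75)&(c["img"].max(-1)>110)&(hsv[...,1]<80)
    m=cv2.morphologyEx(m.astype(np.uint8),cv2.MORPH_OPEN,np.ones((2,2)))>0
    m&=np.isfinite(H).all(-1)
    q=H[m]
    for i in range(4):
        A=np.c_[q[:,:2],np.ones(len(q))];s=np.linalg.lstsq(A,q[:,2],rcond=None)[0];q=q[abs(q[:,2]-A@s)<(8,6,4,4)[i]]
    print(len(q),"tilt x,y deg",np.degrees(np.arctan(s[:2])).round(2),"z0 top",s[2].round(1))
    print("rect",cv2.minAreaRect(q[:,:2].astype(np.float32)),"x",np.percentile(q[:,0],[.5,99.5]).round(1),"y",np.percentile(q[:,1],[.5,99.5]).round(1))
    L=(abs(H[...,2]-87)<5)&(H[...,0]>45)&(H[...,0]<100)&(abs(H[...,1])<75)&(c["img"].min(-1)>150)
    q=H[L];print("lip",q.mean(0).round(1),np.percentile(q,[.5,99.5],axis=0).round(1))
E
python3 -c "
import g;g.run('pics/side8.pkl',112,165)"
```

```text
371 tilt x,y deg [-13.62  -5.44] z0 top 129.2
rect ((-22.741432189941406, -25.915912628173828), (43.30795669555664, 144.3390655517578), 80.7354736328125) x [-90.5  46.3] y [-54.9   3.4]
lip [ 71.1 -14.3  86.4] [[ 55.6 -70.   83.4]
 [ 83.3  62.2  89. ]]
```

Run:
```python
from h import *
c=pickle.load(open("pics/side8.pkl","rb"));I=c["img"][:,:,::-1].copy()
I=cv2.resize(I[150:310,215:375],None,fx=5,fy=5,interpolation=cv2.INTER_CUBIC)
Rz=R.from_euler("z",4.1,degrees=True)
def pr(p): 
    u,v=proj(c,Rz.apply(np.array(p)/1000)+[.584,-.1543,0]); return int((u+.5-215)*5),int((v+.5-150)*5)
for p in [(57,-66,87),(85,-66,87),(57,66,87),(85,66,87),(57,0,87)]: cv2.circle(I,pr(p),4,(0,0,255),1)
# guard: TCP(-18.7,2,151.6), tilt 12.5, h 19
T=R.from_euler("y",12.5,degrees=True)
for p in [(70,-55,6),(-70,-55,6),(70,55,6),(-70,55,6)]:
    w=np.array([-18.7,2.0,151.6])+T.apply(np.array(p)-[0,-.3,19]); cv2.circle(I,pr(w),4,(0,255,0),1)
cv2.imwrite("pics/ov8.png",I[:600])
```

```text
(no output)
```

View pics/ov8.png

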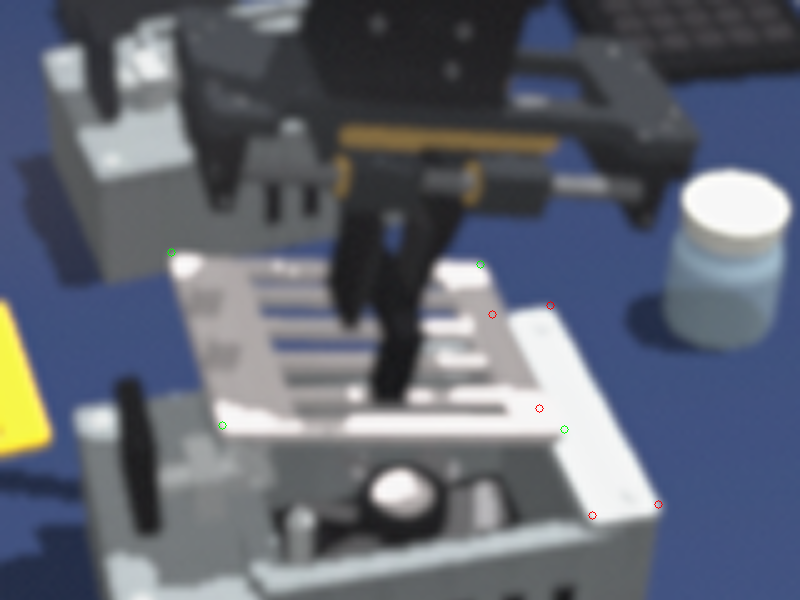

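The predicted corners (guard green, lip red) both sit about 1 px off the image in the same direction, so guard and lip agree relative to each other. I lower to the entry height, mirroring the extraction path.

```bash
python3 d.py f -16,-0.3,108 12.5; python3 -m inch '[{"ax":0,"ay":0.002,"az":0.003,"dx":-2,"dy":6,"dz":16,"gripper":0},{"ax":0,"ay":0,"az":0,"dx":0,"dy":3,"dz":16,"gripper":0},{"ax":0,"ay":0,"az":0,"dx":0,"dy":2,"dz":10,"gripper":0},{"ax":0,"ay":0,"az":0,"dx":0,"dy":0,"dz":0,"gripper":0},{"ax":0,"ay":0,"az":0,"dx":0,"dy":0,"dz":0,"gripper":0}]'; python3 d.py f -15,-0.3,107.5 12.5
```

```text
t 12.0 housing xyz [-17.2   0.7 153.3] toolx [-0.004  1.    -0.004] tooly [ 0.977  0.003 -0.213] F [-0.2  0.2 -2.9] w 13.3 q [-0.4   0.65  1.44 -0.11  1.25 -0.43]
shift dx dy dz: [-0.8 10.8 44. ]
turn ax ay az: [0.004  0.0044 0.0027]
time: 12.5
position: [0.5673, -0.1571, 0.1084]
tool_rot: [0.678, 0.727, -0.08, -0.074]
ft_force: [0.0, 0.1, -2.6]
grip_width: 0.0137
t 12.5 housing xyz [-16.8  -1.6 108.4] toolx [ 0.001  1.    -0.001] tooly [ 0.976 -0.001 -0.216] F [ 0.   0.1 -2.6] w 13.7 q [-0.41  0.71  1.46 -0.11  1.17 -0.43]
shift dx dy dz: [1.3 2.  0.5]
turn ax ay az: [ 0.0009  0.0008 -0.0011]
```

```bash
python3 -m inch '[{"ax":0,"ay":0,"az":0,"dx":1,"dy":0,"dz":1.5,"gripper":0},{"ax":0,"ay":0,"az":0,"dx":0,"dy":5,"dz":-0.3,"gripper":0},{"ax":0,"ay":0,"az":0,"dx":0,"dy":5,"dz":-0.3,"gripper":0},{"ax":0,"ay":0,"az":0,"dx":0,"dy":0,"dz":0,"gripper":0},{"ax":0,"ay":0,"az":0,"dx":0,"dy":0,"dz":0,"gripper":0}]'; python3 d.py f 5,-0.3,104 12.5
python3 - <<'E'
from h import *
from rig import optics
for n in ["side"]:
    c=optics.camera(n); pickle.dump(c,open(f"pics/{n}9.pkl","wb")); I=c["img"][:,:,::-1]
    if n=="side": I=cv2.resize(I[150:310,215:375],None,fx=3.7,fy=3.7,interpolation=cv2.INTER_CUBIC)
    cv2.imwrite(f"pics/{n}9.png",I)
E
```

```text
time: 13.0
position: [0.577, -0.1553, 0.1057]
tool_rot: [0.678, 0.727, -0.08, -0.073]
ft_force: [-0.9, -0.2, -2.6]
grip_width: 0.0137
t 13.0 housing xyz [ -7.1  -0.5 105.7] toolx [ 0.001  1.    -0.001] tooly [ 0.977 -0.001 -0.215] F [-0.9 -0.2 -2.6] w 13.7 q [-0.4   0.72  1.44 -0.11  1.18 -0.42]
shift dx dy dz: [ 0.2 12.1 -1. ]
turn ax ay az: [ 0.0014  0.0012 -0.0008]
```

View pics/side9.png

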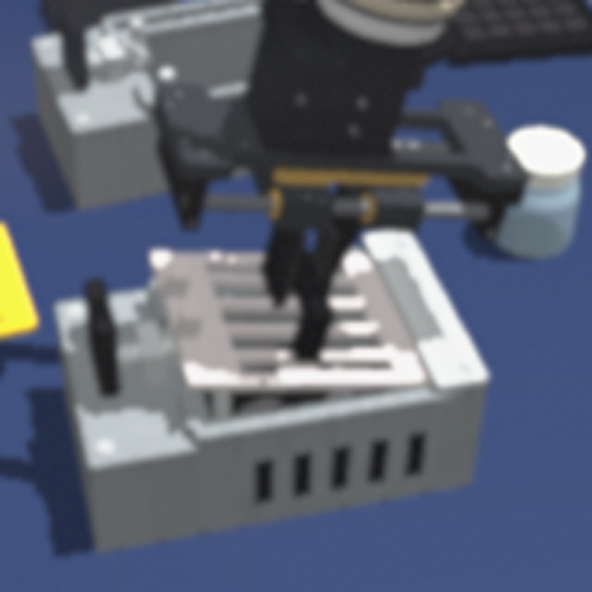

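The far edge is at or just beneath the lip with no contact force, so I slide on in.

```bash
python3 -m inch '[{"ax":0,"ay":0,"az":0,"dx":0,"dy":4,"dz":-0.3,"gripper":0},{"ax":0,"ay":0,"az":0,"dx":0,"dy":4,"dz":-0.4,"gripper":0},{"ax":0,"ay":0,"az":0,"dx":0,"dy":3,"dz":-0.3,"gripper":0},{"ax":0,"ay":0,"az":0,"dx":0,"dy":0,"dz":0,"gripper":0},{"ax":0,"ay":0,"az":0,"dx":0,"dy":0,"dz":0,"gripper":0}]'; python3 d.py f 5,-0.3,104 12.5
python3 - <<'E'
from h import *
from rig import optics
for n in ["side"]:
    c=optics.camera(n); pickle.dump(c,open(f"pics/{n}10.pkl","wb")); I=c["img"][:,:,::-1]
    if n=="side": I=cv2.resize(I[150:310,215:375],None,fx=3.7,fy=3.7,interpolation=cv2.INTER_CUBIC)
    cv2.imwrite(f"pics/{n}10.png",I)
E
```

```text
time: 13.55
position: [0.5876, -0.1545, 0.1041]
tool_rot: [0.678, 0.727, -0.08, -0.074]
ft_force: [-0.4, -0.5, -2.9]
grip_width: 0.0135
t 13.55 housing xyz [  3.6  -0.5 104.1] toolx [ 0.001  1.    -0.001] tooly [ 0.976 -0.001 -0.216] F [-0.4 -0.5 -2.9] w 13.5 q [-0.39  0.73  1.41 -0.1   1.19 -0.41]
shift dx dy dz: [ 0.2  1.4 -0.2]
turn ax ay az: [ 0.0008  0.0009 -0.0009]
```

View pics/side10.png

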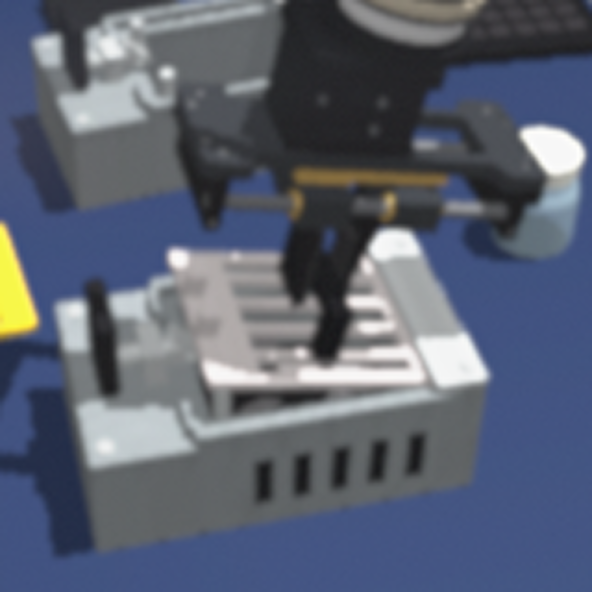

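```bash
python3 -m inch '[{"ax":-0.029,"ay":0,"az":0,"dx":0,"dy":0.4,"dz":2,"gripper":0},{"ax":-0.029,"ay":0,"az":0,"dx":0,"dy":0,"dz":2,"gripper":0},{"ax":-0.029,"ay":0,"az":0,"dx":0,"dy":0,"dz":2,"gripper":0},{"ax":0,"ay":0,"az":0,"dx":0,"dy":0,"dz":0,"gripper":0},{"ax":0,"ay":0,"az":0,"dx":0,"dy":0,"dz":0,"gripper":0}]'; python3 d.py f 2.3,-0.3,98.2 7.5
```

```text
time: 14.1
position: [0.5866, -0.1546, 0.0985]
tool_rot: [0.68, 0.73, -0.048, -0.044]
ft_force: [0.0, -0.5, -0.5]
grip_width: 0.0133
t 14.1 housing xyz [ 2.6 -0.5 98.5] toolx [ 0.001  1.    -0.001] tooly [ 0.991 -0.001 -0.131] F [-0.  -0.5 -0.5] w 13.3 q [-0.41  0.71  1.48 -0.07  1.07 -0.44]
shift dx dy dz: [ 0.2 -0.2  0.3]
turn ax ay az: [-0.0002  0.0009 -0.0011]
```

The weight is now taken by ledge and pin slope (F about 0). I release the handle, rise and look.

```bash
python3 -m inch '[{"ax":0,"ay":0,"az":0,"dx":0,"dy":0,"dz":0,"gripper":50},{"ax":0,"ay":0,"az":0,"dx":0,"dy":0,"dz":0,"gripper":50},{"ax":0,"ay":0,"az":0,"dx":0,"dy":0,"dz":0,"gripper":50},{"ax":0,"ay":0,"az":0,"dx":0,"dy":0,"dz":0,"gripper":50},{"ax":0,"ay":0,"az":0,"dx":0,"dy":0,"dz":0,"gripper":50},{"ax":0,"ay":0,"az":0,"dx":0,"dy":0,"dz":-25,"gripper":50},{"ax":0,"ay":0,"az":0,"dx":0,"dy":0,"dz":-30,"gripper":50},{"ax":0,"ay":0,"az":0,"dx":0,"dy":0,"dz":0,"gripper":50}]'
python3 d.py f -42,0,125 0
python3 - <<'E'
from h import *
from rig import optics
for n in ["side","wrist"]:
    c=optics.camera(n); pickle.dump(c,open(f"pics/{n}11.pkl","wb")); I=c["img"][:,:,::-1]
    if n=="side": I=cv2.resize(I[150:310,215:375],None,fx=3.7,fy=3.7,interpolation=cv2.INTER_CUBIC)
    cv2.imwrite(f"pics/{n}11.png",I)
import g; g.run("pics/side11.pkl",74,100)
E
```

```text
time: 14.9
position: [0.5973, -0.1552, 0.1568]
tool_rot: [0.68, 0.73, -0.046, -0.04]
ft_force: [0.7, -0.3, 0.0]
grip_width: 0.0432
t 14.9 housing xyz [ 13.2  -1.9 156.8] toolx [ 0.001  1.    -0.005] tooly [ 0.993 -0.001 -0.122] F [ 0.6 -0.4  0. ] w 43.2 q [-0.4   0.64  1.42 -0.07  1.18 -0.45]
shift dx dy dz: [  2.  -50.9  38.2]
turn ax ay az: [-0.1219  0.0053 -0.0009]
1031 tilt x,y deg [-5.88  0.32] z0 top 83.0
rect ((-10.84912109375, -11.382820129394531), (170.32505798339844, 129.85220336914062), 4.61809778213501) x [-93.9  69.3] y [-70.1  56.9]
lip [68.8 -8.6 86.3] [[ 55.  -69.6  82.9]
 [ 83.9  61.6  88.7]]
```

View pics/side11.png

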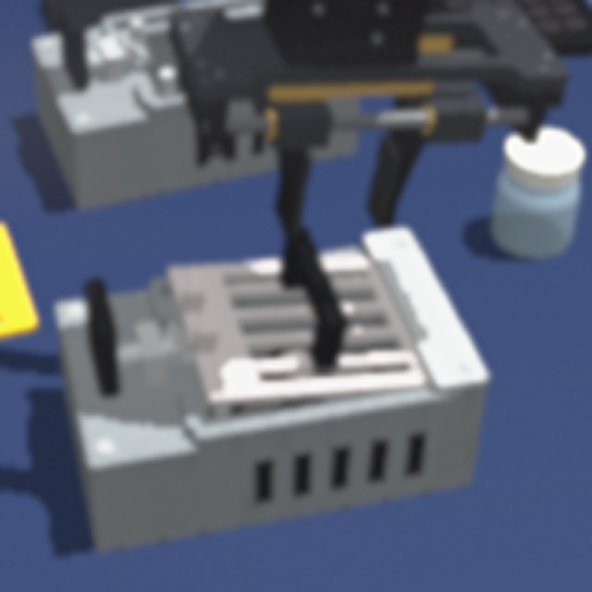

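View pics/wrist11.png

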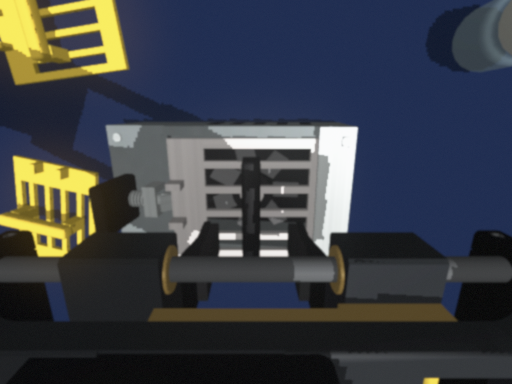

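The guard is tucked under the lip and square, with its near edge up on the pin slope and the pin nose between the lugs (wrist view about (175,200)). I close the fingers, straighten, and move above the near bar.

```bash
python3 -m inch '[{"ax":-0.061,"ay":0.003,"az":0,"dx":1,"dy":-25,"dz":0,"gripper":0},{"ax":-0.061,"ay":0.003,"az":0,"dx":1,"dy":-27,"dz":0,"gripper":0},{"ax":0,"ay":0,"az":0,"dx":0,"dy":0,"dz":0,"gripper":0},{"ax":0,"ay":0,"az":0,"dx":0,"dy":0,"dz":0,"gripper":0},{"ax":0,"ay":0,"az":0,"dx":0,"dy":0,"dz":0,"gripper":0},{"ax":0,"ay":0,"az":0,"dx":0,"dy":0,"dz":0,"gripper":0},{"ax":0,"ay":0,"az":0,"dx":0,"dy":0,"dz":0,"gripper":0},{"ax":0,"ay":0,"az":0,"dx":0,"dy":0,"dz":0,"gripper":0}]'
python3 d.py f -43,0,95 0
```

```text
time: 15.8
position: [0.5429, -0.1557, 0.1576]
tool_rot: [0.682, 0.732, -0.001, -0.004]
ft_force: [-0.8, -0.3, 0.9]
grip_width: 0.0005
t 15.8 housing xyz [-41.1   1.6 157.6] toolx [0.001 1.    0.005] tooly [ 1.    -0.001 -0.008] F [-0.8 -0.2  0.9] w 0.5 q [-0.48  0.53  1.64 -0.    0.97 -0.55]
shift dx dy dz: [-1.9 -1.4 62.6]
turn ax ay az: [-0.0079 -0.0047 -0.0007]
```

```bash
python3 -m inch '[{"ax":-0.008,"ay":-0.005,"az":0,"dx":-1.5,"dy":-1.5,"dz":20,"gripper":0},{"ax":0,"ay":0,"az":0,"dx":0,"dy":0,"dz":25,"gripper":0},{"ax":0,"ay":0,"az":0,"dx":0,"dy":0,"dz":14,"gripper":0},{"ax":0,"ay":0,"az":0,"dx":0,"dy":0,"dz":0,"gripper":0},{"ax":0,"ay":0,"az":0,"dx":0,"dy":0,"dz":0,"gripper":0}]'
python3 d.py f -43,0,76 0
python3 -m inch '[{"ax":0,"ay":0,"az":0,"dx":0,"dy":0,"dz":4,"gripper":0},{"ax":0,"ay":0,"az":0,"dx":0,"dy":0,"dz":4,"gripper":0},{"ax":0,"ay":0,"az":0,"dx":0,"dy":0,"dz":3,"gripper":0},{"ax":0,"ay":0,"az":0,"dx":0,"dy":0,"dz":0,"gripper":0}]'
python3 d.py f -43,0,76 0
```

```text
time: 16.3
position: [0.5411, -0.1573, 0.0989]
tool_rot: [0.682, 0.732, -0.0, 0.0]
ft_force: [-0.4, -0.6, 0.3]
grip_width: 0.0001
t 16.3 housing xyz [-43.    0.1  98.9] toolx [ 0.001  1.    -0.   ] tooly [ 1.    -0.001 -0.   ] F [-0.5 -0.6  0.3] w 0.1 q [-0.48  0.62  1.69 -0.    0.83 -0.55]
shift dx dy dz: [-0.1  0.  22.9]
turn ax ay az: [-0.      0.0001 -0.001 ]
time: 16.7
position: [0.5417, -0.1577, 0.0883]
tool_rot: [0.682, 0.732, 0.0, 0.001]
ft_force: [1.8, -0.7, 1.4]
grip_width: 0.0006
t 16.7 housing xyz [-42.5  -0.3  88.3] toolx [ 0.001  1.    -0.001] tooly [ 1.    -0.001  0.002] F [ 1.8 -0.9  1.4] w 0.6 q [-0.48  0.64  1.7  -0.    0.8  -0.55]
shift dx dy dz: [ 0.4 -0.6 12.3]
turn ax ay az: [ 0.0021  0.0014 -0.0012]
```

```bash
python3 -m inch '[{"ax":0,"ay":0,"az":0,"dx":0,"dy":0,"dz":3,"gripper":0},{"ax":0,"ay":0,"az":0,"dx":0,"dy":0,"dz":3,"gripper":0},{"ax":0,"ay":0,"az":0,"dx":0,"dy":0,"dz":0,"gripper":0}]'
python3 d.py f -43,0,76 0
python3 -m inch '[{"ax":0,"ay":0,"az":0,"dx":0,"dy":0,"dz":3,"gripper":0},{"ax":0,"ay":0,"az":0,"dx":0,"dy":0,"dz":2,"gripper":0},{"ax":0,"ay":0,"az":0,"dx":0,"dy":0,"dz":0,"gripper":0}]'
python3 d.py f -43,0,76 0
```

```text
time: 17.0
position: [0.5406, -0.1573, 0.0821]
tool_rot: [0.682, 0.732, -0.0, 0.0]
ft_force: [-0.2, -0.6, -0.4]
grip_width: 0.0006
t 17.0 housing xyz [-43.5   0.2  82.1] toolx [ 0.001  1.    -0.   ] tooly [ 1.    -0.001 -0.   ] F [-0.3 -0.5 -0.4] w 0.6 q [-0.48  0.65  1.71 -0.    0.79 -0.55]
shift dx dy dz: [-0.1  0.5  6.1]
turn ax ay az: [-0.      0.0003 -0.0012]
time: 17.3
position: [0.5404, -0.157, 0.0765]
tool_rot: [0.682, 0.732, -0.0, -0.0]
ft_force: [-0.3, 0.1, 3.1]
grip_width: 0.0007
t 17.3 housing xyz [-43.7   0.4  76.5] toolx [0.001 1.    0.   ] tooly [ 1.    -0.001 -0.001] F [-0.3  0.1  3.1] w 0.7 q [-0.48  0.65  1.71 -0.    0.78 -0.55]
shift dx dy dz: [-0.4  0.7  0.5]
turn ax ay az: [-0.0008 -0.0003 -0.0012]
```

```bash
python3 - <<'E'
from h import *
from rig import optics
for n in ["side","wrist"]:
    c=optics.camera(n); pickle.dump(c,open(f"pics/{n}12.pkl","wb")); I=c["img"][:,:,::-1]
    if n=="side": I=cv2.resize(I[150:310,215:375],None,fx=3.7,fy=3.7,interpolation=cv2.INTER_CUBIC)
    cv2.imwrite(f"pics/{n}12.png",I)
E
python3 d.py f
```

```text
t 17.4 housing xyz [-43.7   0.4  76.6] toolx [0.001 1.    0.   ] tooly [ 1.    -0.001 -0.001] F [-0.   0.7  1.4] w 0.2 q [-0.48  0.65  1.71 -0.    0.78 -0.55]
```

View pics/side12.png

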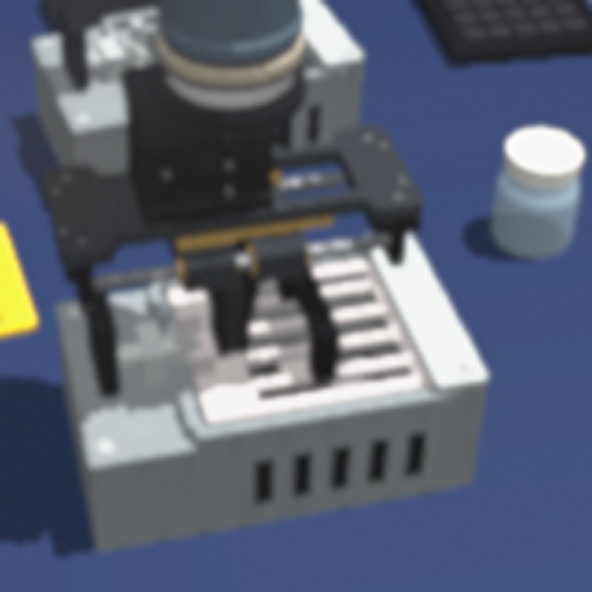

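View pics/wrist12.png

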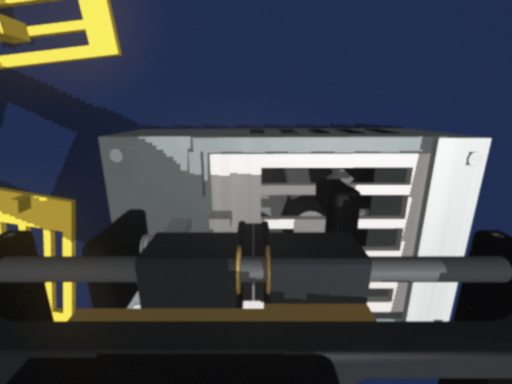

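The guard looks flat in the recess. I press a little more to make sure it has snapped.

```bash
python3 -m inch '[{"ax":0,"ay":0,"az":0,"dx":0,"dy":0,"dz":2,"gripper":0},{"ax":0,"ay":0,"az":0,"dx":0,"dy":0,"dz":0,"gripper":0}]';python3 -m inch '[{"ax":0,"ay":0,"az":0,"dx":0,"dy":0,"dz":2,"gripper":0},{"ax":0,"ay":0,"az":0,"dx":0,"dy":0,"dz":0,"gripper":0}]'; python3 d.py f
```

```text
time: 17.6
position: [0.5405, -0.1571, 0.0764]
tool_rot: [0.682, 0.732, -0.0, -0.0]
ft_force: [-3.4, 1.4, 12.5]
grip_width: 0.0008
time: 17.8
position: [0.5405, -0.1571, 0.0763]
tool_rot: [0.682, 0.732, -0.0, 0.0]
ft_force: [-5.6, 3.2, 25.7]
grip_width: -0.0001
t 17.8 housing xyz [-43.6   0.3  76.3] toolx [ 0.001  1.    -0.001] tooly [ 1.    -0.001  0.   ] F [-5.3  3.6 25.7] w -0.1 q [-0.48  0.65  1.71 -0.    0.78 -0.55]
```

It has hit a hard stop at 76.3 mm (the seated top is 76 mm) with 26 N. I lift off and retreat for the check.

```bash
python3 -m inch '[{"ax":0,"ay":0,"az":0,"dx":0,"dy":0,"dz":-20,"gripper":0},{"ax":0,"ay":0,"az":0,"dx":0,"dy":0,"dz":-40,"gripper":0},{"ax":0,"ay":0,"az":0,"dx":0,"dy":0,"dz":-45,"gripper":0},{"ax":0,"ay":0,"az":0,"dx":45,"dy":0,"dz":-15,"gripper":0},{"ax":0,"ay":0,"az":0,"dx":45,"dy":-15,"dz":0,"gripper":0},{"ax":0,"ay":0,"az":0,"dx":45,"dy":-15,"dz":0,"gripper":0},{"ax":0,"ay":0,"az":0,"dx":45,"dy":-15,"dz":0,"gripper":0},{"ax":0,"ay":0,"az":0,"dx":40,"dy":-15,"dz":0,"gripper":0}]';python3 -m inch '[{"ax":0,"ay":0,"az":0,"dx":0,"dy":0,"dz":0,"gripper":0},{"ax":0,"ay":0,"az":0,"dx":0,"dy":0,"dz":0,"gripper":0},{"ax":0,"ay":0,"az":0,"dx":0,"dy":0,"dz":0,"gripper":0}]'
python3 - <<'E'
from h import *
from rig import optics,robot
o=robot.get_obs();print(o["position"],o["ft_force"])
for n in ["side","top"]:
    c=optics.camera(n); pickle.dump(c,open(f"pics/{n}13.pkl","wb")); I=c["img"][:,:,::-1]
    I=cv2.resize(I[150:310,215:375] if n=="side" else I[100:240,220:400],None,fx=3.7,fy=3.7,interpolation=cv2.INTER_CUBIC)
    cv2.imwrite(f"pics/{n}13.png",I)
c=pickle.load(open("pics/side13.pkl","rb"));P=pts(c);t=pickle.load(open("pics/top13.pkl","rb"));
for nm,k in (("side",c),("top",t)):
    P=pts(k);H=R.from_euler("z",4.1,degrees=True).inv().apply((P-[.584,-.1543,0]).reshape(-1,3)).reshape(P.shape)*1000
    ok=(H[...,2]>68)&(H[...,2]<90)&(abs(H[...,1])<50)&(k["img"].min(-1)>150)
    for a,b in ((-68,-60),(-56,-42),(51,55)):
        m=ok&(H[...,0]>a)&(H[...,0]<b);print(nm,"plate top z at x",a,b,m.sum(),np.median(H[m][:,2]).round(1))
    for nm2,lo,hi,x0,x1 in (("tab",110,130,-140,-95),("handle",103,122,-25,25)):
        m=(H[...,2]>lo)&(H[...,2]<hi)&(abs(H[...,1])<60)&(H[...,0]>x0)&(H[...,0]<x1);q=H[m]
        if len(q): print(nm,nm2,len(q),q.mean(0).round(1),q.max(0).round(1),q.min(0).round(1))
E
```

```text
time: 18.6
position: [0.4641, 0.0599, 0.1926]
tool_rot: [0.682, 0.731, -0.0, -0.0]
ft_force: [1.3, -0.7, 0.2]
grip_width: 0.0007
time: 18.9
position: [0.4663, 0.0574, 0.1928]
tool_rot: [0.682, 0.731, 0.0, 0.001]
ft_force: [0.3, -0.1, -0.7]
grip_width: 0.0005
[0.46634842 0.05738542 0.19283139] [ 0.32418983 -0.11224151 -0.71082243]
side plate top z at x -68 -60 95 76.5
side plate top z at x -56 -42 207 75.9
side plate top z at x 51 55 65 75.4
side tab 118 [-118.   -10.2  121.8] [-111.2   16.8  126.2] [-123.5  -26.7  110.3]
side handle 235 [ -0.9  -9.2 111.9] [  7.9  40.5 117.3] [ -7.  -46.4 103. ]
top plate top z at x -68 -60 82 77.0
top plate top z at x -56 -42 148 76.6
top plate top z at x 51 55 41 75.7
top tab 67 [-1.158e+02  1.000e-01  1.241e+02] [-109.8   21.4  127.4] [-121.7  -21.8  112.5]
top handle 145 [  1.8   1.1 113.8] [  9.2  42.9 120. ] [ -4.7 -40.1 104.8]
```

View pics/side13.png

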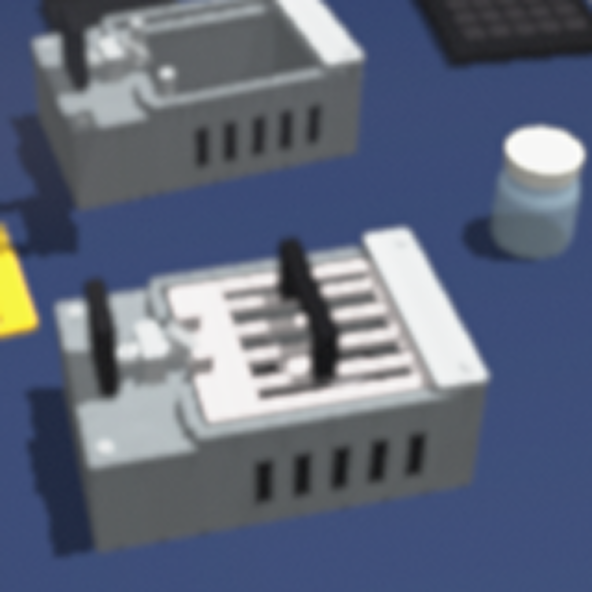

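View pics/top13.png

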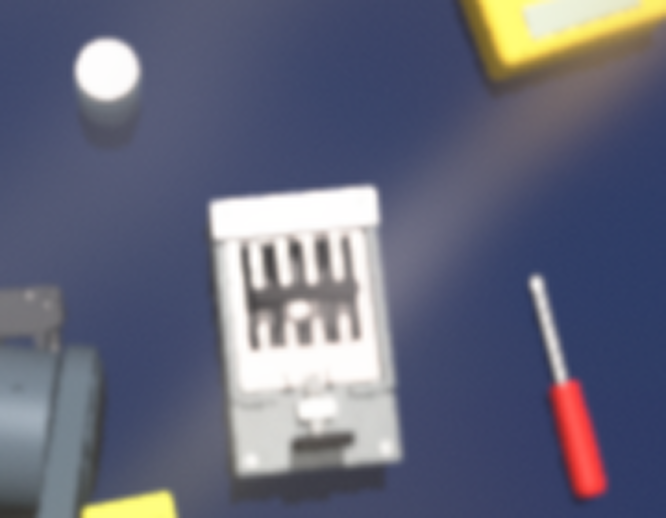

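The guard is flat with its top at 76 mm at both ends. The tab is at x -115.8 (pin home), the nose sits over the near edge, and the bystanders in view stand as before. Handing in.

```bash
python3 -c "
from rig import robot
print(robot.hand_in())"
```

```text
the job is handed in; nothing more can be done
None
```

The guard is now seated flat in the fan housing with its pin snapped home, and I handed the job in at about 19 s of robot time. No verdict is reported at hand-in, so success rests on my own checks below.

- **What I did:** I drew the empty housing's pin about 13.5 mm by its tab, and the guard popped up. I gripped the handle, tipped the guard and drew it out from under the lip, then lifted it about 110 mm. I slid its far edge under the fan housing's lip, released it, and pressed the near bar down with closed fingers until it hit a hard stop at 26 N.
- **Guard seating:** The last pictures put the guard's top at 75.4–77.0 mm at both ends, against 76 mm when seated. Its handle is within about 2 mm of centre in the top view.
- **Pin and arm:** The fan pin's tab is at x -115.8 mm, against -116 mm when home. The nose is visible over the near edge, and the arm was clear of everything.
- **Bystanders:** The jar and screwdriver showed no movement in the last pictures. The flat black box was not in my last close views, but nothing went near it.
- **Disagreements:**
  - The side camera reads the tab about 2 mm further back (x -118) and y about 4 mm lower than the top camera. I put this down to calibration and a partial view, and trusted the top camera and the rays.
  - I never saw the expected 10–15 N as the pin snapped, because the readings fell between peaks. I judged the snap by the hard stop and the pictures.

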